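# Pile soap ends in the soap press and close its jaw

## Robot

A 6-joint arm with a two-finger parallel gripper is mounted at the origin on a cart in front of the work surface, level with it; the furniture and walls round the work are solid. World frame = base frame: x ahead of the robot, y to its left, z up, the work surface at z = 0. Lengths are in m, angles in rad, forces in N, time in s.
With the tool pointing down it reaches from about 0.25 to 0.725 m from the base axis. Payload 4 kg.
Tool frame: the origin (TCP) lies at the very end of the fingers, on their centre line; the grasp point (between the pads) lies 19 mm behind it; z points along the fingers, y is the line along which they close (so a half turn about z gives the same grasp; the last joint's range is limited). The gripper opens to 85 mm and grips with 20 to 120 N. Pads are 22 mm wide; open, the fingers measure 114 mm over their backs; the gripper's body (76 mm by 85 mm) begins 54 mm behind the grasp point. The pads swing forward as they close: fully open they stand 13 mm farther back than shut.
Start: joints at [1.163, 0.241, 0.005, 1.335, 0, 1.571], TCP at [0.198, 0.459, 0.197] pointing down, gripper open.
Joint ranges: [-2.72, 2.72], [-1.05, 1.87], [-1.09, 1.28], [-1.99, 2.15], [-1.42, 1.44], [-3.14, 3.14]. Speed limits (rad/s): [2.79, 2.79, 3.14, 3.14, 3.14, 3.14].

## Interface

Orientations are given as a 3x3 rotation matrix whose columns are the frame's x, y, z axes.
In Python, from rig import robot gives the robot as it stands.
- The arm moves only by the tool drive_tool, never from a script. Its argument "increments" is a list that holds one entry, the list of rows, each a list of 5 numbers: the opening, from -1 (shut) to 1 (fully open), then the shift along the tool's x, y, z scaled (see below), then the turn about the tool's z scaled (see below). A call has 1 to 5 rows; each row is the pose to reach, as a shift and turn from the pose commanded when the call began, along the tool's axes at that moment; what a row does not reach only later rows make up. The controller multiplies each number of a shift by 600 mm and each number of a turn by 1.5 rad. A row lasts 1/12 s, in which the tool goes at most 41.7 mm and 7.16 degrees, less where a joint would pass 70% of its speed; a pose out of reach is approached as far as the arm can. A call with a number of a shift or a turn outside -1 to 1 is refused whole. A call with a gripper value outside its range is refused whole. The fingers move at their own pace and stop on an object; "squeeze" is the grip in N (left out, the last holds). Time passes only in rows, so rows that repeat a pose let the fingers close. It gives the time, the measured TCP pose, the force, the opening and the grip force at its end, in the units of the state.
- robot.get_state(): the state, without advancing time (a new reading comes with each control period).
- robot.read_camera(name): name is "scene" or "top" or "wrist"; returns (picture, depth): 400x640x3 uint8, blue, green, red; 400x640 float32, m along the optical axis (not along the pixel's ray), 0 where there is no reading.
- robot.camera_info(name): a dict with "K" (3x3 intrinsics, pixels), "R" (3x3) and "t" (3): a world point X has camera coordinates R X + t. Camera axes: x right, y down, z forward; pixel columns grow to the right and rows downward; lengths in m; the calibration is good to about 2 mm. A picture is of the moment at which its call begins: read the wrist's pose just before it. camera_info takes no time and is no camera call; for the wrist camera it gives the pose at the moment of the call.
- robot.job_done(): hands the job in; it is judged then, once.
The state is a dict: "clock": time; "joints": joint angles; "dq": joint speeds; "tau": joint torques, N m; "position": TCP position; "ee_rot": TCP orientation; "force": force on the tool from outside, world axes, zero at the start; "wrist_torque": the same for the moment, N m; "finger_gap": finger opening in m; "finger_force": force on a finger pad.
Only numpy, scipy, OpenCV 4.12 (cv2) and the standard library are available. Lean on these libraries where they do the work, as an engineer would, in place of code of your own. Each camera call takes 0.05 s, during which the arm holds its last target. There are 200 camera calls.

## Task

Put the rounded bar of soap that was left in the wooden soap press back in its dish, lying flat and lengthwise, and slide the press's jaw fully back. Then pile all the cut soap ends there are (three or four) one on another on the press bed by the fence, lengthwise and squarely over each other, turning the wedges end for end so that the pile stays level, and with the roof-shaped one on top if it is there. Finally slide the jaw up to the finished pile until its spring pad is pushed about halfway in, leave it so with the pile standing, and do not disturb the brush, the tin or the dropper bottle.

Things in the scene. Friction and masses are not known exactly. Their poses are not given: they have to be found in the camera images.
- press: Fixed wooden soap press standing on the worktop: bed 100 mm wide (x) and 260 mm long (y), its upper face 20 mm above the worktop. Origin: centre of its underside; y points along the bed to the fence, z up. The fence, a fixed block 84 mm wide across the +y end, has its inner face at y = +105 mm and its top 70 mm above the worktop. Pieces are piled between the fence and the jaw.
- pile_spot (a point): Point on the bed's upper face where the pile belongs: on the bed's centre line, 52 mm in front of the fence's inner face (press frame 0, 53, 20 mm). The centre of every end lies over it.
- jaw (a joint): Sliding jaw (wooden carriage) of the press, m: 0 = fully back, grows as it slides along the press's +y towards the fence, 0.075 at most. It stays where it is left (slides with about 7 N of friction). With the pad out, the gap between pad face and fence is 130 mm minus the jaw's travel. Starts partly closed, too narrow for the ends.
- jaw_handle (a point): Grip point on the jaw's handle, an upright wooden block 26 mm wide (press x), 30 mm long (press y), top 100 mm above the worktop; the point is on its centre line 18 mm below its top, 81 mm in y behind the pad's face when the pad is out. Moves with the jaw, whose body round the handle is 55 mm high, its front wall 17 mm before the handle 71 mm. Pinch it across its width.
- pad (a joint): Travel of the spring pad into the jaw, m: 0 = out, 0.025 = fully pushed in; it is pushed in as the jaw presses on something, with a spring of 250 N/m (3 N halfway). Aluminium plate 76 mm wide, on the jaw's face, from 2 to 48 mm above the bed's face (top 68 mm above the worktop).
- pad_face (a point): Centre of the pad's face that looks at the fence; moves with the pad.
- end_a: Cut end of a laundry-soap bar, plain olive soap, a wedge: 100 mm long (along its y), 54 mm wide (along its x) with upright parallel sides. Flat underside; the top slopes evenly along the length from 30 mm thick at the thin end (-y) to 38 mm at the thick end (+y), a slope of 0.08 rad. 0.15 kg. Origin: centre of its underside, z up. May be absent. Lies flat on the worktop at the start, at any yaw.
- end_b: Cut end of a laundry-soap bar, plain olive soap, a wedge: 104 mm long (along its y), 50 mm wide (along its x) with upright parallel sides. Flat underside; the top slopes evenly along the length from 28 mm thick at the thin end (-y) to 36 mm at the thick end (+y), a slope of 0.077 rad. 0.15 kg. Origin: centre of its underside, z up. May be absent. Lies flat on the worktop at the start, at any yaw.
- end_c: Cut end of a laundry-soap bar, plain olive soap, a wedge: 97 mm long (along its y), 57 mm wide (along its x) with upright parallel sides. Flat underside; the top slopes evenly along the length from 31 mm thick at the thin end (-y) to 39.5 mm at the thick end (+y), a slope of 0.087 rad. 0.15 kg. Origin: centre of its underside, z up. May be absent. Lies flat on the worktop at the start, at any yaw.
- end_d: Cut end of a laundry-soap bar, plain olive soap, roof-shaped: 100 mm long (along its y), 52 mm wide (along its x), flat underside, upright sides 24 mm high, top a ridge 31 mm high along its length; nothing rests steadily on it. 0.15 kg. Origin: centre of its underside, z up. May be absent. Lies flat on the worktop at the start, at any yaw.
- soap: Whole rounded bar of soap, 44 mm wide (x), 72 mm long (y), 21 mm thick, 0.085 kg. Origin: centre of its underside, z up. At the start it lies on the press bed between jaw and fence, lengthwise along the press's y.
- soap_dish: Fixed ribbed oval soap dish, 82 mm (x) by 122 mm (y), rim 20 mm high; the bar rests 7 mm above the worktop inside, its y along the dish's y. Origin: centre of its underside.
- scrub_brush: Wooden scrubbing brush 57 x 150 x 43 mm, loose, bystander. Origin: centre of its underside, long along its y.
- polish_tin: Round tin, 65 mm across, 29 mm high, loose, bystander. Origin: centre of its underside.
- stain_dropper: Small dark dropper bottle 33 mm across, 102 mm high, loose, bystander. Origin: centre of its underside.
Mind the look-alikes: they are no part of the job. Leave any purple look-alike of the end_a alone.

How it is judged:
By the outcome, as a careful person would: the job done as asked, in the order asked, and still so for the second after the job is handed in, with the robot touching nothing.
Of end_a, end_b, end_c, end_d only 3 to 4 are there at a start; the rules pass over those that are not, and their reading is None.
At some moment in a run one of soap may be knocked a few centimetres aside while the robot is not near it.
Once in a run the grip may slacken for a moment while it holds something.
It also fails if it takes over 208 s, if anything falls off the work surface, if the arm or the gripper's body presses on something with over 40 N, if the wrist force passes 120 N, or if a joint passes its speed limit or range.

## Working session

There is one attempt and no reset: what is moved stays moved. The work goes in short steps, Python scripts to look and compute and a tool call to move; the robot and the scene stay as the last step left them, time stands still between calls to the robot, and variables do not carry over. Pictures are saved under pics/ and viewed, at most 14 in all, crops included, and the job is handed in when it is done.

Besides the shell and the picture viewer there is one more tool, called as name(argument=value, ...), one argument or row to a line, values as JSON. drive_tool: Moves the arm, as the interface text tells. Its arguments: {"type":"object","properties":{"increments":{"type":"array"},"squeeze":{"type":"number"}},"required":["increments"]}

```bash
mkdir -p pics; ls; cat > h.py <<'E'
import numpy as np, cv2
from rig import robot
def snap(cam,name=None):
    inf=robot.camera_info(cam); im,d=robot.read_camera(cam)
    if name: cv2.imwrite(f'pics/{name}.png',im)
    return im,d,inf
def pts(d,inf):
    K,R,t=[np.array(inf[k]) for k in 'KRt']
    v,u=np.mgrid[:d.shape[0],:d.shape[1]]
    c=np.stack([(u-K[0,2])/K[0,0]*d,(v-K[1,2])/K[1,1]*d,d],-1)
    return (c-t)@R
def ray(u,v,z,inf):
    K,R,t=[np.array(inf[k]) for k in 'KRt']
    o=-R.T@t; r=R.T@np.linalg.solve(K,[u,v,1.]); return o+r*(z-o[2])/r[2]
E
python3 - <<'E'
from h import *
for c in('top','scene'):
    im,d,inf=snap(c,c+'1'); np.savez(c+'1.npz',im=im,d=d,**inf); print(c,inf['K'],-np.array(inf['R']).T@inf['t'])
s=robot.get_state(); print(s)
E
```

```text
pics
top [[369.34720216   0.         319.55157162]
 [  0.         369.34720216 199.10870628]
 [  0.           0.           1.        ]] [0.38447395 0.00124454 1.24044761]
scene [[506.46745915   0.         322.6986072 ]
 [  0.         506.46745915 194.4499718 ]
 [  0.           0.           1.        ]] [-0.39181039 -1.50876293  0.91789395]
{'clock': 0.1, 'joints': array([ 1.16300498e+00,  2.41344092e-01,  3.87413553e-03,  1.33525239e+00,
       -3.07668621e-05,  1.57080395e+00]), 'dq': array([ 0.00016542, -0.00113737,  0.00280282, -0.00014729,  0.00061761,
       -0.00102357]), 'tau': array([-6.80436460e-05, -3.73137617e+01,  2.53010362e+01,  1.08382112e-02,
       -1.86381556e-05,  5.50849350e-06]), 'position': array([0.19804449, 0.45840177, 0.19570465]), 'ee_rot': array([[-9.17995975e-01,  3.96589017e-01, -7.35580198e-04],
       [ 3.96589698e-01,  9.17994250e-01, -1.78028097e-03],
       [-3.07814880e-05, -1.92601430e-03, -9.99998145e-01]]), 'force': array([-0.17941682,  0.81699825, -0.02903319]), 'wrist_torque': array([-0.00678181,  0.02884939,  0.03644221]), 'finger_force': 0.0, 'finger_gap': 0.08541102458235994}
```

View pics/top1.png

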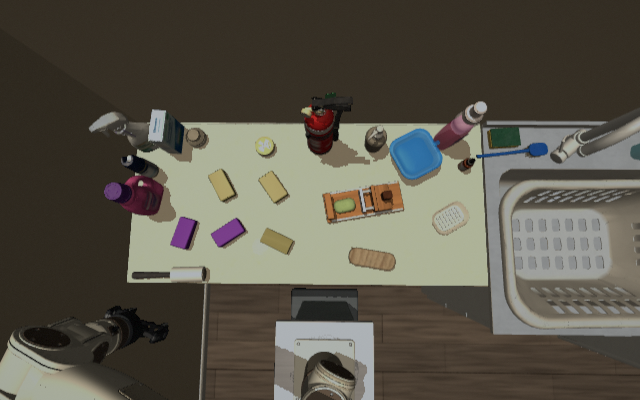

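View pics/scene1.png

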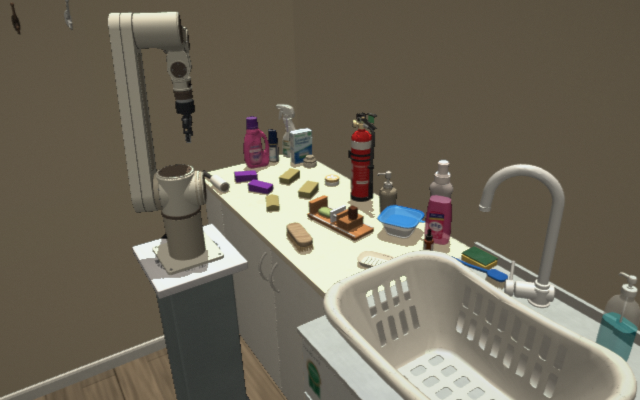

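The top view shows three olive blocks at (222,185), (273,187) and (277,241). The purple ones at (184,233) and (228,232) are look-alikes, so I'll leave them. The press is at (363,203) with its fence to the left, the green soap is in it at (345,206), and the jaw handle is at (387,197). The dish is at (451,218), the brush at (372,259), the tin at (264,146) and the dropper at (467,165).

```bash
python3 - <<'E'
from h import *
z=np.load('top1.npz'); im,d=z['im'],z['d']; P=pts(d,z)
hsv=cv2.cvtColor(im,cv2.COLOR_BGR2HSV)
for n,(u,v) in dict(e1=(222,185),e2=(273,187),e3=(277,241),p1=(228,232),soap=(345,206),dish=(451,218),tin=(264,146),brush=(372,259),drop=(467,165),fence=(329,207),handle=(387,197)).items():
    r=22; S=np.s_[v-r:v+r,u-r:u+r]; Q=P[S].reshape(-1,3)
    print(n,'hsv',hsv[v,u],'P',P[v,u].round(4))
    if n[0] in'ep':
        m=(Q[:,2]>.02)&(Q[:,2]<.06); q=Q[m]
        A=np.c_[q[:,:2]-q[:,:2].mean(0),np.ones(len(q))]; g=np.linalg.lstsq(A,q[:,2],rcond=None)[0]
        rect=cv2.minAreaRect((q[:,:2]*1000).astype(np.float32)); print('  ',m.sum(),g.round(3),rect,np.percentile(q[:,2],[5,50,95]).round(4))
big=cv2.resize(im[130:270,150:490],None,fx=2.35,fy=2.35,interpolation=cv2.INTER_CUBIC); cv2.imwrite('pics/crop1.png',big)
print('table',np.median(P[150:170,215:250,2]))
E
```

```text
e1 hsv [ 24  99 172] P [0.5938 0.3432 0.0332]
   493 [0.067 0.06  0.032] ((594.5667114257812, 347.7384338378906), (99.91419982910156, 54.28705596923828), 28.409616470336914) [0.0257 0.0326 0.0383]
e2 hsv [ 24 100 173] P [0.5884 0.1731 0.0323]
   504 [0.079 0.053 0.034] ((589.7877807617188, 174.9427490234375), (97.70429229736328, 56.68975067138672), 35.26893615722656) [0.0271 0.0339 0.0393]
e3 hsv [ 24 114 146] P [0.4103 0.1557 0.0299]
   444 [-0.006  0.003  0.026] ((410.52386474609375, 160.20999145507812), (98.40687561035156, 49.56195831298828), 64.19493865966797) [0.021  0.0262 0.0318]
p1 hsv [144 141 137] P [0.438  0.3159 0.0354]
   518 [-0.03   0.079  0.032] ((436.8211669921875, 320.0244140625), (53.966827392578125, 100.20795440673828), 34.73230743408203) [0.0255 0.0324 0.0383]
soap hsv [ 36  96 164] P [ 0.526  -0.0656  0.0375]
dish hsv [ 43  17 179] P [ 0.4923 -0.4213  0.0037]
tin hsv [ 72   7 179] P [0.7299 0.2081 0.0269]
brush hsv [ 17  96 149] P [ 0.3554 -0.1519  0.0389]
drop hsv [  9 154  71] P [ 0.6598 -0.4594  0.0628]
fence hsv [ 13 160 171] P [ 0.5187 -0.0128  0.0694]
handle hsv [ 10 169  74] P [ 0.5477 -0.1925  0.1008]
table -0.001016967113974697
```

View pics/crop1.png

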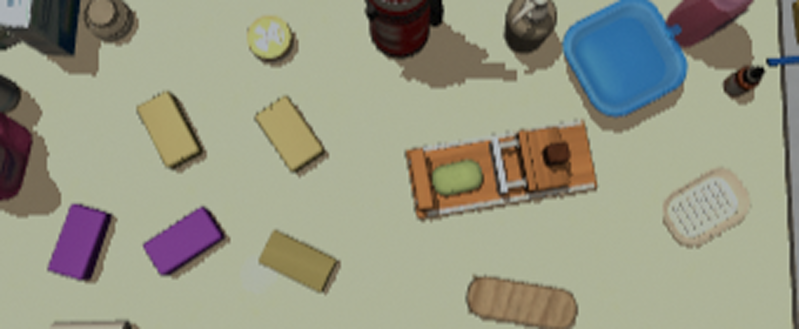

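Crop: the olive wedges are at (170,130) and (290,133), the olive roof-shaped end is at (298,260), and the purple pieces are decoys. By size and height, e1 (100x54) is end_a, e2 (97.7x56.7) is end_c, and e3 (roof, flat gradient, 31 mm high) is end_d. That makes three ends, with end_b absent. Next I'll measure the press, soap and dish.

```bash
cat >> h.py <<'E'
def rect(q):
    r=cv2.minAreaRect((q[:,:2]*1000).astype(np.float32)); (w,h)=r[1]
    a=r[2] if w>h else r[2]+90
    return np.round(r[0],1),round(max(w,h),1),round(min(w,h),1),round((a+90)%180-90,1)
def st():
    s=robot.get_state(); R=s['ee_rot']; yaw=np.degrees(np.arctan2(R[1,0],R[0,0]))
    return s,R,yaw
def go(x,y,z,axis=None):
    """print units of shift and turn to reach x,y,z with tool y along world angle axis (deg, mod 180)"""
    s,R,yaw=st(); dl=R.T@(np.array([x,y,z])-s['position'])
    ty=np.degrees(np.arctan2(R[1,1],R[0,1]))
    dw=0 if axis is None else (axis-ty+90)%180-90
    print('shift',(dl/.6).round(4),'turn',round(-np.radians(dw)/1.5,4),'|mm',(dl*1000).round(1),'deg',round(-dw,1),'q',s['joints'].round(2),'t',round(s['clock'],1),'gap',round(s['finger_gap'],4))
E
python3 - <<'E'
from h import *
z=np.load('top1.npz'); im,d=z['im'],z['d']; P=pts(d,z); hsv=cv2.cvtColor(im,cv2.COLOR_BGR2HSV)
X,Y,Z=P[...,0],P[...,1],P[...,2]
box=(X>.45)&(X<.62)&(Y<.02)&(Y>-.28)
bed=box&(Z>.008)&(Z<.11); print('bed',bed.sum(),rect(P[bed]))
f=box&(Z>.062)&(Z<.078)&(Y>-.05); print('fence',f.sum(),rect(P[f]))
hd=box&(Z>.09)&(Z<.11); print('handle',hd.sum(),rect(P[hd]))
g=box&(hsv[...,0]>28)&(hsv[...,0]<50)&(hsv[...,1]>60)&(Z>.025); print('soap',g.sum(),rect(P[g]),P[g].mean(0))
w=box&(hsv[...,1]<60)&(Z>.03); print('pad',w.sum(),P[w].mean(0),P[w][:,1].max())
di=(X>.43)&(X<.57)&(Y<-.35)&(Y>-.51)&(Z>.012)&(Z<.03); print('dish rim',di.sum(),rect(P[di]), P[di][:,2].max())
E
```

```text
bed 2330 (array([ 546.6, -142.5]), 293.9, 101.1, -79.4)
fence 177 (array([522.5, -11.7]), 84.0, 21.7, 10.1)
handle 78 (array([ 555.7, -193.6]), 29.5, 25.8, -80.7)
soap 239 (array([528.6, -62.7]), 68.8, 40.7, -75.1) [ 0.52865723 -0.06252622  0.03853044]
pad 141 [ 0.54393642 -0.12970598  0.06022735] -0.10877286125716264
dish rim 179 (array([ 492.5, -413.4]), 121.4, 81.8, -59.7) 0.024198366723132168
```

```bash
python3 -c "
from h import *
go(.53,-.06,.25,12)"
```

```text
shift [-0.8505 -0.5739 -0.0894] turn 0.6357 |mm [-510.3 -344.3  -53.6] deg 54.6 q [ 1.16  0.24  0.    1.34 -0.    1.57] t 0.1 gap 0.0854
```

drive_tool(
  increments=[
    [[1, -0.057, -0.038, -0.02, 0], [1, -0.114, -0.077, -0.04, 0], [1, -0.17, -0.115, -0.06, 0], [1, -0.227, -0.153, -0.08, 0], [1, -0.28, -0.19, -0.09, 0]],
  ],
)

```text
clock: 0.52
position: [0.3069, 0.2881, 0.251]
ee_rot: [[-0.918, 0.395, 0.001], [0.395, 0.918, 0.001], [-0.0, 0.001, -1.0]]
force: [0.8, 0.2, -0.9]
finger_gap: 0.0853
finger_force: 0.0
```

drive_tool(
  increments=[
    [[1, -0.057, -0.038, 0, 0], [1, -0.114, -0.077, 0, 0], [1, -0.17, -0.115, 0, 0], [1, -0.227, -0.153, 0, 0], [1, -0.28, -0.19, 0, 0.0]],
  ],
)

```text
clock: 0.93
position: [0.4158, 0.116, 0.25]
ee_rot: [[-0.918, 0.397, -0.0], [0.397, 0.918, -0.0], [0.0, -0.0, -1.0]]
force: [0.3, 1.8, 0.4]
finger_gap: 0.0854
finger_force: 0.0
```

```bash
python3 -c "
from h import *
go(.53,-.06,.25,12)"
```

```text
shift [-0.2911 -0.1937 -0.    ] turn 0.6354 |mm [-174.7 -116.2   -0. ] deg 54.6 q [ 0.27  0.09 -0.04  1.44 -0.    0.68] t 0.9 gap 0.0854
```

drive_tool(
  increments=[
    [[1, -0.058, -0.039, 0, 0.08], [1, -0.116, -0.077, 0, 0.16], [1, -0.174, -0.116, 0, 0.24], [1, -0.232, -0.155, 0, 0.32], [1, -0.291, -0.194, 0, 0.4]],
  ],
)

```text
clock: 1.35
position: [0.529, -0.0588, 0.2497]
ee_rot: [[-0.528, 0.849, -0.001], [0.849, 0.528, 0.0], [0.001, -0.001, -1.0]]
force: [0.5, 0.7, 0.9]
finger_gap: 0.0854
finger_force: 0.0
```

drive_tool(
  increments=[
    [[1, 0, 0, 0, 0.08], [1, 0, 0, 0, 0.16], [1, 0, 0, 0, 0.235], [1, 0, 0, 0, 0.235], [1, 0, 0, 0, 0.235]],
  ],
)

```text
clock: 1.77
position: [0.5283, -0.0568, 0.2497]
ee_rot: [[-0.212, 0.977, -0.001], [0.977, 0.212, 0.0], [0.0, -0.001, -1.0]]
force: [0.4, 0.1, 0.3]
finger_gap: 0.0857
finger_force: 0.0
```

```bash
python3 - <<'E'
from h import *
s,R,yaw=st(); print(s['position'],yaw,s['joints'].round(2))
im,d,z=snap('wrist','w1'); np.savez('w1.npz',im=im,d=d,**z)
P=pts(d,z); hsv=cv2.cvtColor(im,cv2.COLOR_BGR2HSV)
X,Y,Z=P[...,0],P[...,1],P[...,2]; print('d',(d>0).mean(), X.min(),X.max(),Y.min(),Y.max())
box=(X>.45)&(X<.62)&(Y<.03)&(Y>-.28)&(d>0)
f=box&(Z>.064)&(Z<.075)&(Y>-.05); print('fence',f.sum(),rect(P[f]))
g=box&(hsv[...,0]>28)&(hsv[...,0]<50)&(hsv[...,1]>60)&(Z>.024); print('soap',g.sum(),rect(P[g]) if g.any() else 0,P[g][:,2].max())
hd=box&(Z>.09)&(Z<.11); print('handle',hd.sum(),rect(P[hd]) if hd.any() else 0)
E
```

```text
[ 0.52831072 -0.0567895   0.24965587] 102.21390190431934 [-0.11  0.29  0.21  1.49  0.    1.25]
d 0.996234375 -0.7915775719266552 0.8229181427639329 -1.7813449900708038 0.1937768947448269
fence 1632 (array([521.5, -12.5]), 83.5, 22.1, 10.1)
soap 2626 (array([ 556.6, -100.9]), 169.2, 127.6, -60.3) 0.3732324530866544
handle 547 (array([ 553.6, -193.6]), 29.3, 25.6, -78.2)
```

View pics/w1.png

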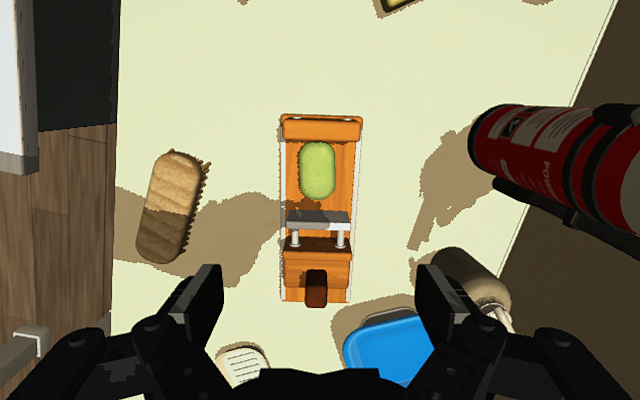

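The wrist view shows the fence at (320,130), the soap upright at (318,170), the pad at (318,220) and the dark handle at (316,288).

```bash
python3 - <<'E'
from h import *
py=np.array([-np.sin(np.radians(10.2)),np.cos(np.radians(10.2))]); px=np.array([py[1],-py[0]])
for n in('top1','w1'):
    z=np.load(n+'.npz'); im,d=z['im'],z['d']; P=pts(d,z); hsv=cv2.cvtColor(im,cv2.COLOR_BGR2HSV)
    X,Y,Z=P[...,0],P[...,1],P[...,2]
    box=(X>.45)&(X<.62)&(Y<.03)&(Y>-.28)&(d>0)
    g=box&(hsv[...,0]>28)&(hsv[...,0]<50)&(hsv[...,1]>60)&(Z>.024)&(Z<.05); q=P[g]
    print(n,'soap',rect(q),np.percentile(q[:,2],95),q[q[:,2]>.035].mean(0))
    f=P[box&(Z>.064)&(Z<.075)&(Y>-.05)]; s=(f[:,:2]-[.522,-.012]); a=s@py; b=s@px
    print(' fence y',np.percentile(a,[1,5,95,99]).round(4),'x',np.percentile(b,[1,99]).round(4),'z',np.median(f[:,2]))
    e=box&(Z>.015)&(Z<.025)&(hsv[...,0]<20)&(hsv[...,1]>120); e=P[e]; b=(e[:,:2]-[.522,-.012])@px; a=(e[:,:2]-[.522,-.012])@py; m=(a<-.03)&(a>-.08); print(' bed x',np.percentile(b[m],[1,99]).round(4),np.median(e[:,2]))
E
python3 -c "
from h import *
go(.5287,-.0627,.1,14)"
```

```text
top1 soap (array([528.6, -62.7]), 68.8, 40.7, -75.1) 0.043080171672578334 [ 0.52840771 -0.06304261  0.03904676]
 fence y [-0.0105 -0.0095  0.01    0.0109] x [-0.0403  0.0402] z 0.06899173936205408
 bed x [-0.0381  0.0429] 0.018934029652403706
w1 soap (array([527.3, -63.4]), 70.9, 42.3, -77.0) 0.04137504458029066 [ 0.52683128 -0.06191551  0.03948979]
 fence y [-0.0111 -0.0099  0.0096  0.0104] x [-0.0411  0.0399] z 0.0696854880523145
 bed x [-0.0422  0.042 ] 0.019996431001153198
shift [-0.0101 -0.0013  0.2498] turn -0.0207 |mm [ -6.   -0.8 149.9] deg -1.8 q [-0.11  0.29  0.21  1.49  0.    1.25] t 1.8 gap 0.0856
```

drive_tool(
  increments=[
    [[1, -0.01, -0.001, 0.06, -0.02], [1, -0.01, -0.001, 0.12, -0.02], [1, -0.01, -0.001, 0.18, -0.02], [1, -0.01, -0.001, 0.23, -0.02], [1, -0.01, -0.001, 0.25, -0.02]],
  ],
)

```text
clock: 2.23
position: [0.5256, -0.0619, 0.0955]
ee_rot: [[-0.241, 0.97, -0.008], [0.971, 0.241, 0.001], [0.003, -0.007, -1.0]]
force: [-1.0, -0.2, 0.4]
finger_gap: 0.0856
finger_force: 0.0
```

```bash
python3 -c "
from h import *
go(.528,-.063,.024,14)"
```

```text
shift [-0.003   0.0043  0.1191] turn -0.0006 |mm [-1.8  2.6 71.5] deg -0.0 q [-0.12  0.37 -0.09  1.12 -0.    1.21] t 2.2 gap 0.0856
```

drive_tool(
  increments=[
    [[1, -0.003, 0.002, 0.04, 0], [1, -0.003, 0.002, 0.08, 0], [1, -0.003, 0.002, 0.11, 0], [1, -0.003, 0.002, 0.12, 0], [1, -0.003, 0.002, 0.12, 0]],
  ],
)

```text
clock: 2.65
position: [0.529, -0.0637, 0.0265]
ee_rot: [[-0.24, 0.971, -0.004], [0.971, 0.24, 0.0], [0.001, -0.004, -1.0]]
force: [0.3, 0.1, -0.0]
finger_gap: 0.0854
finger_force: 0.0
```

drive_tool(
  increments=[
    [[0.3, 0, 0, 0, 0], [0, 0, 0, 0, 0], [-0.3, 0, 0, 0, 0], [-0.6, 0, 0, 0, 0], [-1, 0, 0, 0, 0]],
  ],
  squeeze=40,
)

```text
clock: 3.07
position: [0.5315, -0.0643, 0.0291]
ee_rot: [[-0.238, 0.971, 0.002], [0.971, 0.238, -0.0], [-0.001, 0.002, -1.0]]
force: [0.1, 0.4, -0.5]
finger_gap: 0.0255
finger_force: 0.0
```

drive_tool(
  increments=[
    [[-1, 0, 0, 0, 0], [-1, 0, 0, 0, 0], [-1, 0, 0, 0, 0], [-1, 0, 0, 0, 0], [-1, 0, 0, 0, 0]],
  ],
)

```text
clock: 3.48
position: [0.5308, -0.0642, 0.0281]
ee_rot: [[-0.238, 0.971, -0.0], [0.971, 0.238, 0.0], [0.0, -0.0, -1.0]]
force: [0.6, -0.7, 0.3]
finger_gap: -0.0002
finger_force: 0.0
```

drive_tool(
  increments=[
    [[-1, 0, 0, -0.05, 0], [-1, 0, 0, -0.1, 0], [-1, 0, 0, -0.15, 0], [-1, 0, 0, -0.2, 0], [-1, 0, 0, -0.25, 0]],
  ],
)

```text
clock: 3.9
position: [0.5305, -0.0642, 0.1796]
ee_rot: [[-0.238, 0.971, -0.0], [0.971, 0.238, -0.0], [0.0, -0.0, -1.0]]
force: [-0.1, 0.4, 0.4]
finger_gap: -0.0002
finger_force: 0.0
```

drive_tool(
  increments=[
    [[1, 0, 0, -0.05, 0], [1, 0, 0, -0.08, 0], [1, 0, 0, -0.09, 0], [1, 0, 0, -0.09, 0], [1, 0, 0, -0.09, 0]],
  ],
)

```text
clock: 4.32
position: [0.5304, -0.0641, 0.2311]
ee_rot: [[-0.238, 0.971, -0.001], [0.971, 0.238, 0.0], [0.0, -0.001, -1.0]]
force: [-1.1, 0.6, -0.7]
finger_gap: 0.0605
finger_force: 0.0
```

```bash
cat >> h.py <<'E'
def soap(cam='wrist',name=None):
    im,d,z=snap(cam,name); P=pts(d,z); hsv=cv2.cvtColor(im,cv2.COLOR_BGR2HSV)
    m=(d>0)&(hsv[...,0]>28)&(hsv[...,0]<50)&(hsv[...,1]>60)&(P[...,2]>.005)&(P[...,2]<.08)
    n,l,s,c=cv2.connectedComponentsWithStats(m.astype(np.uint8))
    for i in range(1,n):
        if s[i,4]>80: q=P[l==i]; print(cam,'soap?',c[i].round(),rect(q),np.percentile(q[:,2],[5,50,95]).round(4),s[i,4])
E
python3 - <<'E'
from h import *
soap('wrist','w2'); soap('top'); go(.528,-.063,.25,14)
E
```

```text
wrist soap? [316. 166.] (array([527.8, -62.9]), 70.0, 42.5, -77.2) [0.0361 0.0397 0.0414] 2056
top soap? [264. 146.] (array([730.9, 207.5]), 60.4, 57.3, -46.1) [0.024  0.0285 0.0322] 139
shift [ 0.0024 -0.0024 -0.0332] turn -0.0026 |mm [  1.5  -1.4 -19.9] deg -0.2 q [-0.12  0.3   0.17  1.45  0.    1.21] t 4.4 gap 0.0746
```

View pics/w2.png

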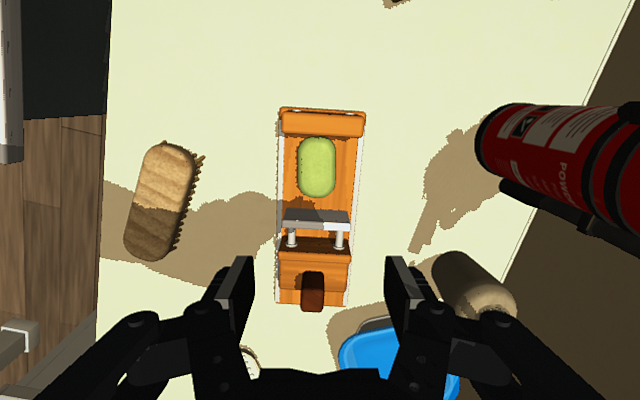

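The soap is undisturbed at (316,166), so the fingers closed without touching it. I'll check where the fingertips really are using depth.

```bash
python3 - <<'E'
from h import *
s,R,yaw=st(); im,d,z=snap('wrist'); P=pts(d,z)
K,Rc,t=[np.array(z[k]) for k in 'KRt']
print('pos',s['position'],'gap',s['finger_gap'],'cam',(-Rc.T@t).round(4)); c=Rc@s['position']+t; print('tcp px',(K@c/c[2]).round(1),c.round(3))
m=(d>0)&(P[...,2]>.14)&(np.linalg.norm(P[...,:2]-s['position'][:2],axis=-1)<.15)
L=(P[m]-s['position'])@R
print('max tool z',np.percentile(L[:,2],[50,95,99,100]).round(4)); q=L[L[:,2]>np.percentile(L[:,2],97)]; print(q[::max(1,len(q)//12)].round(4))
E
```

```text
pos [ 0.52967775 -0.06406652  0.23004775] gap 0.07463759978743348 cam [0.5123 0.0103 0.4076]
tcp px [318.3 236.9   1. ] [-0.     0.019  0.192]
max tool z [-0.1022 -0.0615 -0.0498 -0.0436]
[[ 0.0095 -0.0436 -0.0463]
 [ 0.0107  0.0391 -0.0506]
 [ 0.0099  0.0442 -0.051 ]
 [ 0.0096 -0.0421 -0.0528]
 [ 0.0097 -0.0411 -0.0548]
 [ 0.007   0.0372 -0.0527]
 [ 0.0007  0.0376 -0.0441]
 [ 0.0057 -0.0376 -0.0552]
 [-0.0031 -0.0371 -0.0444]
 [ 0.0005 -0.0372 -0.0551]
 [-0.0036  0.0375 -0.0527]
 [-0.0082 -0.0372 -0.051 ]
 [-0.0095  0.0372 -0.0559]]
```

drive_tool(
  increments=[
    [[-1, 0, 0, 0, 0], [-1, 0, 0, 0, 0], [-1, 0, 0, 0, 0], [-1, 0, 0, 0, 0], [-1, 0, 0, 0, 0]],
  ],
)

```text
clock: 4.88
position: [0.5308, -0.0642, 0.232]
ee_rot: [[-0.238, 0.971, -0.0], [0.971, 0.238, 0.0], [0.0, -0.0, -1.0]]
force: [0.3, -0.0, -1.1]
finger_gap: 0.0248
finger_force: 0.0
```

drive_tool(
  increments=[
    [[-1, 0, 0, 0, 0], [-1, 0, 0, 0, 0], [-1, 0, 0, 0, 0], [-1, 0, 0, 0, 0], [-1, 0, 0, 0, 0]],
  ],
)

```text
clock: 5.3
position: [0.5308, -0.0642, 0.2322]
ee_rot: [[-0.238, 0.971, 0.0], [0.971, 0.238, -0.0], [-0.0, 0.0, -1.0]]
force: [0.6, -0.5, 0.3]
finger_gap: -0.0
finger_force: 0.0
```

```bash
python3 - <<'E'
from h import *
s,R,yaw=st(); im,d,z=snap('wrist','w3'); P=pts(d,z)
m=(d>0)&(P[...,2]>.14)&(np.linalg.norm(P[...,:2]-s['position'][:2],axis=-1)<.15)
L=(P-s['position'])@R
v,u=np.where(m); T=L[v,u]; o=np.argsort(-T[:,2])[:200:20]; print(s['position'],s['finger_gap'])
for i in o: print(u[i],v[i],T[i].round(4),d[v[i],u[i]].round(4))
im,d,z=snap('top'); P=pts(d,z); q=(P-s['position'])@R; K,Rc,t=[np.array(z[k]) for k in 'KRt']
im,d,z=snap('scene'); P=pts(d,z); q=(P-s['position'])@R
K,Rc,t=[np.array(z[k]) for k in 'KRt']; c=Rc@s['position']+t; p=K@c/c[2]; print('scene tcp px',p.round(1),c[2])
u,v=p[:2].astype(int); cv2.imwrite('pics/s3.png',cv2.resize(cv2.circle(im.copy(),(u,v),1,(0,0,255),-1)[v-60:v+40,u-70:u+70],None,fx=5,fy=5))
E
```

```text
[ 0.53082334 -0.06417697  0.23222614] -2.5375005810096843e-05
320 250 [ 0.0094  0.0008 -0.0373] 0.1539
319 251 [ 0.0097  0.0004 -0.0389] 0.1523
315 251 [ 0.0101 -0.0015 -0.0397] 0.1514
321 252 [ 0.01    0.0013 -0.0406] 0.1506
322 253 [ 0.0099  0.0017 -0.0413] 0.15
304 252 [ 0.0106 -0.0064 -0.0419] 0.1492
341 261 [ 0.0063  0.0103 -0.0422] 0.1503
313 253 [ 0.0105 -0.0023 -0.0425] 0.1486
329 254 [ 0.0101  0.0048 -0.0429] 0.1484
295 262 [ 0.0064 -0.0105 -0.0433] 0.1492
scene tcp px [326.1 162.    1. ] 1.8423194417339386
```

View pics/s3.png

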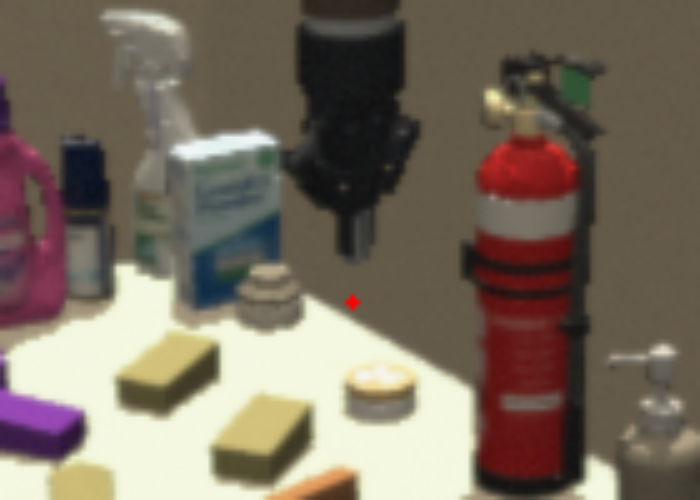

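The scene crop shows the shut fingertip at (355,262), while the reported TCP (red) projects to (352,302). So the real tip is about 36 mm behind the reported TCP, which agrees with the wrist depth. I'll allow for that offset and grasp the soap lower.

drive_tool(
  increments=[
    [[1, 0.004, -0.004, 0.04, 0], [1, 0.004, -0.004, 0.08, 0], [1, 0.004, -0.004, 0.12, 0], [1, 0.004, -0.004, 0.16, 0], [1, 0.004, -0.004, 0.2, 0]],
  ],
)

```text
clock: 5.87
position: [0.5279, -0.0624, 0.1113]
ee_rot: [[-0.238, 0.971, 0.001], [0.971, 0.238, -0.0], [-0.0, 0.001, -1.0]]
force: [0.6, -0.2, 0.2]
finger_gap: 0.0609
finger_force: 0.0
```

drive_tool(
  increments=[
    [[1, 0, 0, 0.03, 0], [1, 0, 0, 0.06, 0], [1, 0, 0, 0.09, 0], [1, 0, 0, 0.12, 0], [1, 0, 0, 0.12, 0]],
  ],
)

```text
clock: 6.28
position: [0.5248, -0.062, 0.0367]
ee_rot: [[-0.238, 0.971, -0.007], [0.971, 0.238, 0.001], [0.002, -0.007, -1.0]]
force: [-1.3, 0.2, 0.4]
finger_gap: 0.0854
finger_force: 0.0
```

```bash
python3 -c "
from h import *
go(.528,-.063,-.012,13)"
```

```text
shift [-0.003   0.0053  0.0811] turn 0.0091 |mm [-1.8  3.2 48.6] deg 0.8 q [-0.12  0.43 -0.17  0.98 -0.    1.21] t 6.3 gap 0.0854
```

drive_tool(
  increments=[
    [[1, -0.001, 0.001, 0.03, 0.01], [1, -0.001, 0.001, 0.06, 0.01], [1, -0.001, 0.001, 0.08, 0.01], [1, -0.001, 0.001, 0.085, 0.01], [1, -0.001, 0.001, 0.085, 0.01]],
  ],
)

```text
clock: 6.7
position: [0.5283, -0.0628, -0.011]
ee_rot: [[-0.224, 0.975, -0.001], [0.975, 0.224, 0.0], [0.0, -0.001, -1.0]]
force: [0.2, 0.1, 0.5]
finger_gap: 0.0851
finger_force: 0.0
```

drive_tool(
  increments=[
    [[0.3, 0, 0, 0, 0], [0.2, 0, 0, 0, 0], [0.1, 0, 0, 0, 0], [0, 0, 0, 0, 0], [-0.2, 0, 0, 0, 0]],
  ],
  squeeze=40,
)

```text
clock: 7.12
position: [0.5294, -0.063, -0.0094]
ee_rot: [[-0.223, 0.975, 0.002], [0.975, 0.223, -0.0], [-0.001, 0.002, -1.0]]
force: [-1.0, -0.6, 6.0]
finger_gap: 0.0416
finger_force: 40.0
```

drive_tool(
  increments=[
    [[-1, 0, 0, 0, 0], [-1, 0, 0, 0, 0], [-1, 0, 0, 0, 0], [-1, 0, 0, 0, 0], [-1, 0, 0, 0, 0]],
  ],
)

```text
clock: 7.53
position: [0.5293, -0.063, -0.0094]
ee_rot: [[-0.224, 0.975, 0.002], [0.975, 0.224, -0.0], [-0.001, 0.002, -1.0]]
force: [-1.4, 0.5, 5.8]
finger_gap: 0.0417
finger_force: 40.0
```

drive_tool(
  increments=[
    [[-1, 0, 0, -0.03, 0], [-1, 0, 0, -0.08, 0], [-1, 0, 0, -0.14, 0], [-1, 0, 0, -0.2, 0], [-1, 0, 0, -0.25, 0]],
  ],
)

```text
clock: 7.95
position: [0.529, -0.0629, 0.142]
ee_rot: [[-0.224, 0.975, 0.002], [0.975, 0.224, -0.0], [-0.001, 0.002, -1.0]]
force: [1.5, -0.6, -0.6]
finger_gap: 0.0416
finger_force: 41.2
```

```bash
python3 -c "
from h import *
go(.4925,-.4134,.14,30.3)"
```

```text
shift [-0.5557 -0.1899  0.0033] turn -0.2022 |mm [-333.4 -114.     2. ] deg -17.4 q [-0.12  0.33 -0.01  1.22 -0.    1.23] t 8.0 gap 0.0416
```

drive_tool(
  increments=[
    [[-1, -0.055, -0.019, 0, 0], [-1, -0.11, -0.038, 0, 0], [-1, -0.165, -0.057, 0, 0], [-1, -0.22, -0.076, 0, 0], [-1, -0.275, -0.095, 0, 0]],
  ],
)

```text
clock: 8.37
position: [0.5096, -0.2378, 0.1397]
ee_rot: [[-0.224, 0.975, 0.001], [0.975, 0.224, -0.0], [-0.0, 0.001, -1.0]]
force: [0.8, 0.3, -1.1]
finger_gap: 0.0414
finger_force: 41.2
```

drive_tool(
  increments=[
    [[-1, -0.055, -0.019, 0, -0.05], [-1, -0.11, -0.038, 0, -0.1], [-1, -0.165, -0.057, 0, -0.15], [-1, -0.22, -0.076, 0, -0.2], [-1, -0.265, -0.095, 0, -0.2]],
  ],
)

```text
clock: 8.78
position: [0.4895, -0.4066, 0.1393]
ee_rot: [[-0.503, 0.864, 0.0], [0.864, 0.503, -0.001], [-0.001, -0.0, -1.0]]
force: [1.3, -0.4, -0.9]
finger_gap: 0.0416
finger_force: 41.2
```

drive_tool(
  increments=[
    [[-1, 0, 0, 0, 0], [-1, 0, 0, 0, 0], [-1, 0, 0, 0, 0], [-1, 0, 0, 0, 0], [-1, 0, 0, 0, 0]],
  ],
)

```text
clock: 9.2
position: [0.4904, -0.4028, 0.1394]
ee_rot: [[-0.503, 0.864, -0.0], [0.864, 0.503, 0.0], [0.0, 0.0, -1.0]]
force: [-0.4, 0.0, -2.0]
finger_gap: 0.0416
finger_force: 41.2
```

```bash
python3 - <<'E'
from h import *
z=np.load('top1.npz'); P=pts(z['d'],z)
# dish outline rim check from wrist
im,d,z=snap('wrist','w4'); Q=pts(d,z); X,Y,Z=Q[...,0],Q[...,1],Q[...,2]
m=(d>0)&(abs(X-.4925)<.09)&(abs(Y+.4134)<.09)&(Z>.012)&(Z<.03); print(m.sum(), rect(Q[m]) if m.sum() else 0)
go(.4925,-.4134,.05,30.3)
E
```

```text
1575 (array([ 482.7, -401.6]), 91.2, 82.9, -57.9)
shift [-0.0169 -0.006   0.1491] turn -0.001 |mm [-10.1  -3.6  89.5] deg -0.1 q [-0.69  0.54  0.3   1.33  0.    0.36] t 9.2 gap 0.0417
```

View pics/w4.png

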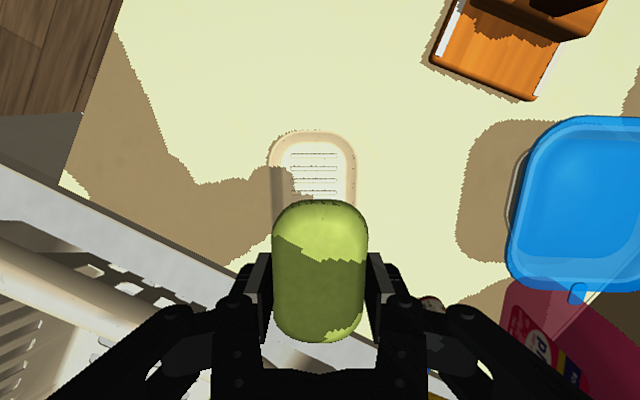

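drive_tool(
  increments=[
    [[-1, -0.01, -0.004, 0.04, 0], [-1, -0.018, -0.008, 0.08, 0], [-1, -0.018, -0.008, 0.12, 0], [-1, -0.018, -0.008, 0.16, 0], [-1, -0.018, -0.008, 0.19, 0]],
  ],
)

```text
clock: 9.67
position: [0.4909, -0.4143, 0.0233]
ee_rot: [[-0.503, 0.864, -0.002], [0.864, 0.503, 0.001], [0.002, -0.001, -1.0]]
force: [0.1, -0.0, -0.3]
finger_gap: 0.0415
finger_force: 41.2
```

drive_tool(
  increments=[
    [[-1, 0, 0, 0.015, 0], [-1, 0, 0, 0.025, 0], [-1, 0, 0, 0.035, 0], [-1, 0, 0, 0.045, 0], [-1, 0, 0, 0.05, 0]],
  ],
)

```text
clock: 10.08
position: [0.4918, -0.4161, -0.0045]
ee_rot: [[-0.502, 0.865, 0.001], [0.865, 0.502, -0.001], [-0.001, 0.0, -1.0]]
force: [-0.2, 0.2, -1.2]
finger_gap: 0.0415
finger_force: 41.2
```

drive_tool(
  increments=[
    [[-1, 0, 0, 0, 0], [-1, 0, 0, 0, 0], [-1, 0, 0, 0, 0], [-1, 0, 0, 0, 0], [-1, 0, 0, 0, 0]],
  ],
)

```text
clock: 10.5
position: [0.4916, -0.4162, -0.0042]
ee_rot: [[-0.502, 0.865, 0.001], [0.865, 0.502, -0.001], [-0.001, 0.0, -1.0]]
force: [0.8, 0.5, -2.2]
finger_gap: 0.0412
finger_force: 41.2
```

```bash
python3 - <<'E'
from h import *
go(.4915,-.414,-.022,30.3); print(robot.get_state()['force'])
E
```

```text
shift [0.0032 0.0018 0.0296] turn -0.0023 |mm [ 1.9  1.1 17.8] deg -0.2 q [-0.7   0.66  0.12  1.03  0.    0.34] t 10.5 gap 0.0412
[ 0.83879517  0.51940762 -2.24535019]
```

drive_tool(
  increments=[
    [[-1, 0.003, 0.002, 0.004, 0], [-1, 0.003, 0.002, 0.008, 0], [-1, 0.003, 0.002, 0.012, 0], [-1, 0.003, 0.002, 0.016, 0], [-1, 0.003, 0.002, 0.02, 0]],
  ],
)

```text
clock: 10.92
position: [0.4913, -0.4136, -0.0173]
ee_rot: [[-0.502, 0.865, -0.0], [0.865, 0.502, 0.0], [0.0, -0.0, -1.0]]
force: [0.2, 0.3, -0.6]
finger_gap: 0.0415
finger_force: 41.2
```

drive_tool(
  increments=[
    [[-1, 0, 0, 0.003, 0], [-1, 0, 0, 0.006, 0], [-1, 0, 0, 0.008, 0], [-1, 0, 0, 0.008, 0], [-1, 0, 0, 0.008, 0]],
  ],
)

```text
clock: 11.33
position: [0.4914, -0.4137, -0.0217]
ee_rot: [[-0.502, 0.865, -0.0], [0.865, 0.502, 0.0], [0.0, -0.0, -1.0]]
force: [-0.7, 0.4, -0.6]
finger_gap: 0.0414
finger_force: 41.2
```

drive_tool(
  increments=[
    [[0.02, 0, 0, 0.003, 0], [0.06, 0, 0, 0.003, 0], [0.1, 0, 0, 0.003, 0], [0.12, 0, 0, 0.003, 0], [0.12, 0, 0, 0.003, 0]],
  ],
)

```text
clock: 11.75
position: [0.4915, -0.4138, -0.0232]
ee_rot: [[-0.502, 0.865, 0.0], [0.865, 0.502, -0.0], [-0.0, 0.0, -1.0]]
force: [-0.6, -1.1, -0.8]
finger_gap: 0.0477
finger_force: 0.0
```

drive_tool(
  increments=[
    [[0.12, 0, 0, -0.01, 0], [0.12, 0, 0, -0.03, 0], [0.3, 0, 0, -0.08, 0], [1, 0, 0, -0.14, 0], [1, 0, 0, -0.2, 0]],
  ],
)

```text
clock: 12.17
position: [0.4909, -0.4133, 0.0984]
ee_rot: [[-0.502, 0.865, -0.001], [0.865, 0.502, 0.001], [0.001, -0.0, -1.0]]
force: [1.0, -1.0, 0.3]
finger_gap: 0.0776
finger_force: 0.0
```

drive_tool(
  increments=[
    [[1, 0.05, 0, -0.05, 0], [1, 0.1, 0, -0.1, 0], [1, 0.14, 0, -0.15, 0], [1, 0.17, 0, -0.2, 0], [1, 0.2, 0, -0.2, 0]],
  ],
)

```text
clock: 12.58
position: [0.4336, -0.311, 0.2252]
ee_rot: [[-0.502, 0.865, 0.011], [0.865, 0.502, -0.008], [-0.013, 0.006, -1.0]]
force: [1.2, -0.7, 0.9]
finger_gap: 0.0855
finger_force: 0.0
```

```bash
python3 - <<'E'
from h import *
soap('top'); soap('scene')
z=robot.get_state(); go(.555,-.194,.25,10.2)
E
```

```text
top soap? [264. 146.] (array([730.7, 208.2]), 61.1, 57.0, -66.2) [0.0244 0.0291 0.033 ] 139
scene soap? [375. 258.] (array([ 489.3, -419.5]), 64.6, 64.4, 64.1) [0.016  0.0249 0.0289] 166
shift [ 0.0614  0.2747 -0.0485] turn 0.2326 |mm [ 36.9 164.8 -29.1] deg 20.0 q [-0.62  0.29  0.13  1.41  0.    0.42] t 12.7 gap 0.0853
```

drive_tool(
  increments=[
    [[1, 0.015, 0.055, -0.02, 0.05], [1, 0.03, 0.11, -0.04, 0.1], [1, 0.045, 0.165, -0.04, 0.15], [1, 0.06, 0.22, -0.04, 0.2], [1, 0.06, 0.275, -0.04, 0.23]],
  ],
)

```text
clock: 13.1
position: [0.5566, -0.1946, 0.2409]
ee_rot: [[-0.177, 0.984, -0.0], [0.984, 0.177, 0.0], [0.0, -0.0, -1.0]]
force: [0.1, -1.6, -0.9]
finger_gap: 0.0856
finger_force: 0.0
```

drive_tool(
  increments=[
    [[1, 0, 0, 0, 0], [1, 0, 0, 0, 0], [1, 0, 0, 0, 0], [1, 0, 0, 0, 0], [1, 0, 0, 0, 0]],
  ],
)

```text
clock: 13.52
position: [0.555, -0.1971, 0.2407]
ee_rot: [[-0.178, 0.984, -0.0], [0.984, 0.178, -0.0], [-0.0, -0.0, -1.0]]
force: [-0.5, -0.4, 0.3]
finger_gap: 0.0856
finger_force: 0.0
```

```bash
python3 - <<'E'
from h import *
im,d,z=snap('wrist'); P=pts(d,z); X,Y,Z=P[...,0],P[...,1],P[...,2]
b=(d>0)&(abs(X-.555)<.03)&(abs(Y+.194)<.04)&(Z>.09)&(Z<.11); print(b.sum(),rect(P[b]) if b.sum() else 0)
soap('top'); go(.555,-.194,.030,10.2)
E
```

```text
751 (array([ 554.5, -193.9]), 29.1, 25.2, -79.2)
top soap? [264. 146.] (array([730.6, 207.7]), 60.4, 57.8, -57.7) [0.0247 0.0286 0.033 ] 140
shift [0.005  0.0005 0.3515] turn 0.0006 |mm [  3.    0.3 210.9] deg 0.1 q [-0.34  0.41  0.36  1.52 -0.    1.05] t 13.6 gap 0.0853
```

drive_tool(
  increments=[
    [[1, 0.005, 0, 0.06, 0], [1, 0.005, 0, 0.12, 0], [1, 0.005, 0, 0.18, 0], [1, 0.005, 0, 0.24, 0], [1, 0.005, 0, 0.28, 0]],
  ],
)

```text
clock: 14.03
position: [0.5529, -0.193, 0.0694]
ee_rot: [[-0.178, 0.984, -0.004], [0.984, 0.179, 0.001], [0.002, -0.003, -1.0]]
force: [-0.6, -0.2, -1.0]
finger_gap: 0.0855
finger_force: 0.0
```

drive_tool(
  increments=[
    [[1, 0, 0, 0.02, 0], [1, 0, 0, 0.04, 0], [1, 0, 0, 0.06, 0], [1, 0, 0, 0.07, 0], [1, 0, 0, 0.07, 0]],
  ],
)

```text
clock: 14.45
position: [0.5538, -0.1931, 0.0292]
ee_rot: [[-0.179, 0.984, -0.003], [0.984, 0.179, 0.001], [0.001, -0.003, -1.0]]
force: [0.0, -0.1, -0.5]
finger_gap: 0.0853
finger_force: 0.0
```

drive_tool(
  increments=[
    [[0, 0, 0, 0, 0], [-0.2, 0, 0, 0, 0], [-0.4, 0, 0, 0, 0], [-0.7, 0, 0, 0, 0], [-1, 0, 0, 0, 0]],
  ],
  squeeze=50,
)

```text
clock: 14.87
position: [0.554, -0.1936, 0.0313]
ee_rot: [[-0.179, 0.984, -0.002], [0.984, 0.179, -0.002], [-0.001, -0.003, -1.0]]
force: [-22.6, -4.2, 26.0]
finger_gap: 0.0255
finger_force: 21.3
```

drive_tool(
  increments=[
    [[-1, 0, 0, 0, 0], [-1, 0, 0, 0, 0], [-1, 0, 0, 0, 0], [-1, 0, 0, 0, 0], [-1, 0, 0, 0, 0]],
  ],
)

```text
clock: 15.28
position: [0.554, -0.1936, 0.0315]
ee_rot: [[-0.179, 0.984, -0.002], [0.984, 0.179, -0.001], [-0.001, -0.002, -1.0]]
force: [-5.6, -0.4, 5.5]
finger_gap: 0.0253
finger_force: 52.4
```

Gripped. Now I'll slide the jaw back about 38 mm along tool -x.

drive_tool(
  increments=[
    [[-1, -0.01, 0, 0, 0], [-1, -0.02, 0, 0, 0], [-1, -0.03, 0, 0, 0], [-1, -0.04, 0, 0, 0], [-1, -0.05, 0, 0, 0]],
  ],
)

```text
clock: 15.7
position: [0.5589, -0.2204, 0.0315]
ee_rot: [[-0.18, 0.984, -0.003], [0.984, 0.18, 0.004], [0.004, -0.002, -1.0]]
force: [-7.4, 6.9, 7.5]
finger_gap: 0.0257
finger_force: 52.7
```

drive_tool(
  increments=[
    [[-1, -0.003, 0, 0, 0], [-1, -0.006, 0, 0, 0], [-1, -0.009, 0, 0, 0], [-1, -0.012, 0, 0, 0], [-1, -0.012, 0, 0, 0]],
  ],
)

```text
clock: 16.12
position: [0.5603, -0.228, 0.0315]
ee_rot: [[-0.18, 0.984, -0.003], [0.984, 0.18, 0.003], [0.003, -0.002, -1.0]]
force: [-6.4, 6.3, 7.7]
finger_gap: 0.0254
finger_force: 33.5
```

drive_tool(
  increments=[
    [[-1, -0.002, 0, 0, 0], [-1, -0.004, 0, 0, 0], [-1, -0.006, 0, 0, 0], [-1, -0.006, 0, 0, 0], [-1, -0.006, 0, 0, 0]],
  ],
)

```text
clock: 16.53
position: [0.5606, -0.2297, 0.0315]
ee_rot: [[-0.181, 0.984, -0.003], [0.984, 0.181, 0.006], [0.006, -0.002, -1.0]]
force: [-7.5, 9.3, 8.7]
finger_gap: 0.0253
finger_force: 49.5
```

drive_tool(
  increments=[
    [[-1, -0.002, 0, 0, 0], [-1, -0.004, 0, 0, 0], [-1, -0.005, 0, 0, 0], [-1, -0.005, 0, 0, 0], [-1, -0.005, 0, 0, 0]],
  ],
)

```text
clock: 16.95
position: [0.5605, -0.2296, 0.0314]
ee_rot: [[-0.183, 0.983, -0.005], [0.983, 0.183, 0.011], [0.011, -0.002, -1.0]]
force: [-9.1, 15.9, 11.4]
finger_gap: 0.0254
finger_force: 49.9
```

Stop reached (force rises, no more travel). I'll release, lift and head for end_c.

drive_tool(
  increments=[
    [[0, 0.008, 0, 0, 0], [0.5, 0.01, 0, 0, 0], [1, 0.01, 0, 0, 0], [1, 0.01, 0, 0, 0], [1, 0.01, 0, -0.01, 0]],
  ],
)

```text
clock: 17.37
position: [0.5613, -0.2304, 0.0355]
ee_rot: [[-0.179, 0.984, -0.002], [0.984, 0.179, 0.001], [0.001, -0.002, -1.0]]
force: [-0.3, 0.6, -0.7]
finger_gap: 0.0833
finger_force: 0.0
```

drive_tool(
  increments=[
    [[1, 0, 0, -0.05, 0], [1, 0, 0, -0.11, 0], [1, 0, 0, -0.17, 0], [1, 0, 0, -0.22, 0], [1, 0, 0, -0.27, 0]],
  ],
)

```text
clock: 17.78
position: [0.5623, -0.2309, 0.2012]
ee_rot: [[-0.179, 0.984, 0.002], [0.984, 0.179, -0.001], [-0.001, 0.001, -1.0]]
force: [0.5, 0.5, -0.5]
finger_gap: 0.0851
finger_force: 0.0
```

```bash
python3 - <<'E'
from h import *
im,d,z=snap('top'); P=pts(d,z); X,Y,Z=P[...,0],P[...,1],P[...,2]
b=(abs(X-.56)<.03)&(abs(Y+.23)<.04)&(Z>.09)&(Z<.11); print(b.sum(),rect(P[b]) if b.sum() else 0)
go(.59,.175,.2,-54.7)
E
```

```text
75 (array([ 561.7, -229.3]), 28.9, 25.9, -89.7)
shift [0.6602 0.1619 0.0108] turn 0.7563 |mm [396.1  97.1   6.5] deg 65.0 q [-0.39  0.45  0.34  1.44 -0.    1.  ] t 17.8 gap 0.0852
```

```bash
python3 - <<'E'
from h import *
for n in('top1','w1'):
    z=np.load(n+'.npz'); P=pts(z['d'],z); X,Y,Z=P[...,0],P[...,1],P[...,2]
    m=(z['d']>0)&(abs(Y)<.08)&(Z>.08)&(X>.6)&(Z<.6)&(X<.9); q=P[m]; print(n,q.min(0),q.max(0),np.percentile(q[:,0],[2,10]))
E
```

```text
top1 [ 0.70476434 -0.0799923   0.08047521] [0.8247615  0.07999143 0.599937  ] [0.70948874 0.73353304]
w1 [ 0.70296598 -0.07999877  0.08000606] [0.82280128 0.06090805 0.24048024] [0.70487441 0.70659704]
```

drive_tool(
  increments=[
    [[1, 0.068, 0, 0, 0.06], [1, 0.136, 0, 0, 0.12], [1, 0.204, 0, 0, 0.18], [1, 0.272, 0, 0, 0.25], [1, 0.335, 0, 0, 0.32]],
  ],
)

```text
clock: 18.25
position: [0.5255, -0.0311, 0.1989]
ee_rot: [[0.301, 0.954, 0.001], [0.954, -0.301, 0.0], [0.0, 0.001, -1.0]]
force: [-0.5, -0.1, -0.4]
finger_gap: 0.0854
finger_force: 0.0
```

```bash
python3 - <<'E'
from h import *
go(.59,.175,.2,-54.7)
E
```

```text
shift [ 0.36   -0.0009 -0.0016] turn 0.4327 |mm [216.   -0.6  -1. ] deg 37.2 q [-0.06  0.29  0.08  1.36  0.    1.82] t 18.2 gap 0.0854
```

drive_tool(
  increments=[
    [[1, 0.06, 0, 0, 0.08], [1, 0.12, 0, 0, 0.16], [1, 0.18, 0, 0, 0.24], [1, 0.24, 0, 0, 0.32], [1, 0.3, 0, 0, 0.4]],
  ],
)

```text
clock: 18.67
position: [0.5797, 0.1409, 0.1991]
ee_rot: [[0.787, 0.617, 0.001], [0.617, -0.787, -0.0], [0.001, 0.001, -1.0]]
force: [0.4, -0.5, -0.3]
finger_gap: 0.0852
finger_force: 0.0
```

drive_tool(
  increments=[
    [[1, 0, 0, 0, 0.02], [1, 0, 0, 0, 0.02], [1, 0, 0, 0, 0.02], [1, 0, 0, 0, 0.02], [1, 0, 0, 0, 0.02]],
  ],
)

```text
clock: 19.08
position: [0.5791, 0.1381, 0.1989]
ee_rot: [[0.802, 0.597, 0.0], [0.597, -0.802, -0.0], [0.0, 0.0, -1.0]]
force: [0.3, -0.8, 0.4]
finger_gap: 0.0854
finger_force: 0.0
```

```bash
cat >> h.py <<'E'
def olive(cam='wrist',name=None,zmin=.012,zmax=.15):
    im,d,z=snap(cam,name); P=pts(d,z); hsv=cv2.cvtColor(im,cv2.COLOR_BGR2HSV)
    m=(d>0)&(hsv[...,0]>20)&(hsv[...,0]<29)&(hsv[...,1]>70)&(P[...,2]>zmin)&(P[...,2]<zmax)
    n,l,s,c=cv2.connectedComponentsWithStats(m.astype(np.uint8))
    for i in range(1,n):
        if s[i,4]>150:
            q=P[l==i]; q=q[q[:,2]>np.percentile(q[:,2],50)-.012]; A=np.c_[q[:,:2]-q[:,:2].mean(0),np.ones(len(q))]; g=np.linalg.lstsq(A,q[:,2],rcond=None)[0]
            print(cam,c[i].round(),rect(q),'grad',g.round(3),'z',np.percentile(q[:,2],[5,50,95]).round(4),s[i,4])
E
python3 - <<'E'
from h import *
olive('wrist','w5'); olive('top'); soap('top')
go(.59,.175,.1,-54.7)
E
```

```text
wrist [154.  43.] (array([587.4, 342.5]), 83.2, 54.0, 28.3) grad [0.039 0.089 0.032] z [0.0266 0.0328 0.036 ] 5636
wrist [368.  27.] (array([719. , 190.9]), 60.2, 23.2, -32.7) grad [0.021 0.025 0.029] z [0.0266 0.0291 0.0306] 329
wrist [295. 144.] (array([588.9, 174.2]), 96.3, 56.1, 35.1) grad [0.068 0.056 0.035] z [0.031  0.0353 0.039 ] 4966
wrist [600. 211.] (array([ 728.5, -134.3]), 25.5, 5.5, 27.9) grad [-1.331  4.039  0.036] z [0.0226 0.0342 0.0514] 157
wrist [614. 234.] (array([ 716.1, -143.3]), 29.9, 6.4, 51.8) grad [-4.355  3.738  0.067] z [0.0514 0.0671 0.0853] 305
wrist [222. 268.] (array([410.9, 159.7]), 99.8, 51.6, 65.3) grad [-0.131  0.042  0.026] z [0.0181 0.0262 0.0308] 2759
top [218. 183.] (array([593.5, 350.2]), 99.3, 44.0, 28.2) grad [0.072 0.038 0.034] z [0.0283 0.0337 0.0392] 293
top soap? [442. 224.] (array([ 470.3, -385.6]), 68.6, 42.4, -78.3) [0.0198 0.0253 0.0291] 256
shift [ 0.0509 -0.0382  0.1648] turn 0.0158 |mm [ 30.5 -22.9  98.9] deg 1.4 q [ 0.23  0.43  0.28  1.42 -0.    2.74] t 19.2 gap 0.0852
```

View pics/w5.png

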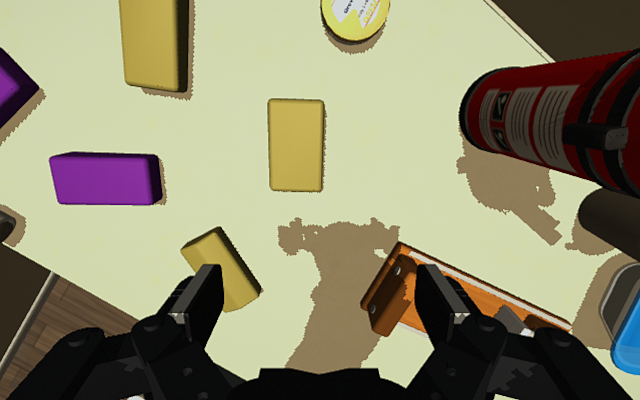

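The wrist view shows end_c at (295,144) and end_d at (222,268). The top view reports the soap has moved to (470,-386) with its axis 18° off the dish, so the random knock has happened. I'll fix the soap first.

```bash
python3 - <<'E'
from h import *
im,d,z=snap('top'); cv2.imwrite('pics/dish.png',cv2.resize(im[185:260,400:500],None,fx=6,fy=6,interpolation=cv2.INTER_CUBIC))
go(.48,-.1,.22,-10); go(.48,-.36,.22,12)
E
```

```text
shift [-0.3701  0.2202 -0.0353] turn -0.5041 |mm [-222.   132.1  -21.2] deg -43.3 q [ 0.23  0.43  0.29  1.42 -0.    2.74] t 19.3 gap 0.0856
shift [-0.6289  0.5678 -0.0354] turn -0.7601 |mm [-377.3  340.7  -21.2] deg -65.3 q [ 0.23  0.43  0.29  1.42 -0.    2.74] t 19.3 gap 0.0856
```

View pics/dish.png

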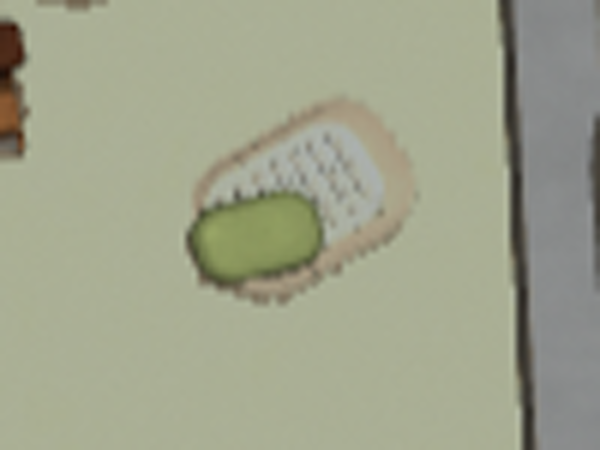

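The crop shows the soap at (255,238), displaced over the rim at the near-left end of the dish and rotated. I'll re-grasp it.

drive_tool(
  increments=[
    [[1, -0.05, 0.045, -0.03, 0], [1, -0.1, 0.09, -0.04, 0], [1, -0.15, 0.135, -0.04, 0], [1, -0.2, 0.18, -0.04, 0], [1, -0.25, 0.225, -0.04, 0]],
  ],
)

```text
clock: 19.7
position: [0.5391, -0.0604, 0.2231]
ee_rot: [[0.801, 0.598, 0.001], [0.598, -0.801, -0.0], [0.001, 0.001, -1.0]]
force: [0.2, -0.3, 0.3]
finger_gap: 0.0853
finger_force: 0.0
```

drive_tool(
  increments=[
    [[1, -0.05, 0.045, 0, 0], [1, -0.1, 0.09, 0, 0], [1, -0.15, 0.135, 0, 0], [1, -0.2, 0.18, 0, 0], [1, -0.25, 0.225, 0, 0]],
  ],
)

```text
clock: 20.12
position: [0.4993, -0.2585, 0.223]
ee_rot: [[0.802, 0.598, 0.001], [0.598, -0.802, -0.0], [0.0, 0.001, -1.0]]
force: [1.8, -1.0, 0.4]
finger_gap: 0.0854
finger_force: 0.0
```

drive_tool(
  increments=[
    [[1, -0.045, 0.04, 0, -0.08], [1, -0.09, 0.08, 0, -0.16], [1, -0.13, 0.12, 0, -0.24], [1, -0.13, 0.12, 0, -0.32], [1, -0.13, 0.12, 0, -0.4]],
  ],
)

```text
clock: 20.53
position: [0.4795, -0.3634, 0.2221]
ee_rot: [[0.322, 0.947, -0.0], [0.947, -0.322, 0.0], [0.0, -0.0, -1.0]]
force: [0.7, 0.0, 0.0]
finger_gap: 0.0854
finger_force: 0.0
```

drive_tool(
  increments=[
    [[1, 0, 0, 0, -0.08], [1, 0, 0, 0, -0.16], [1, 0, 0, 0, -0.24], [1, 0, 0, 0, -0.32], [1, 0, 0, 0, -0.36]],
  ],
)

```text
clock: 20.95
position: [0.4804, -0.361, 0.2227]
ee_rot: [[-0.213, 0.977, 0.0], [0.977, 0.213, -0.0], [-0.0, 0.0, -1.0]]
force: [0.7, -0.6, 0.1]
finger_gap: 0.0856
finger_force: 0.0
```

drive_tool(
  increments=[
    [[1, 0, 0, 0, 0], [1, 0, 0, 0, 0], [1, 0, 0, 0, 0], [1, 0, 0, 0, 0], [1, 0, 0, 0, 0]],
  ],
)

```text
clock: 21.37
position: [0.4808, -0.3607, 0.2226]
ee_rot: [[-0.208, 0.978, -0.0], [0.978, 0.208, -0.0], [-0.0, -0.0, -1.0]]
force: [0.3, -0.1, 0.5]
finger_gap: 0.0856
finger_force: 0.0
```

```bash
python3 - <<'E'
from h import *
im,d,z=snap('wrist'); P=pts(d,z); hsv=cv2.cvtColor(im,cv2.COLOR_BGR2HSV)
m=(d>0)&(hsv[...,0]>28)&(hsv[...,0]<50)&(hsv[...,1]>60)&(P[...,2]>.005)&(P[...,2]<.06)&(abs(P[...,0]-.47)<.08)&(abs(P[...,1]+.386)<.08); q=P[m]
print(m.sum(),rect(q)); c=q.mean(0)
for a in np.linspace(-.03,.03,7):
    u=np.array([np.cos(np.radians(102)),np.sin(np.radians(102))]); s=(q[:,:2]-c[:2])@u; w=(q[:,:2]-c[:2])@[-u[1],u[0]]
    for b in(-.01,.01):
        k=(abs(s-a)<.004)&(abs(w-b)<.004); print(round(a,3),b,np.median(q[k,2]).round(4) if k.any() else None)
go(.4703,-.3856,.1,12)
E
```

```text
1950 (array([ 468.9, -387.1]), 70.7, 42.9, -75.7)
-0.03 -0.01 0.0266
-0.03 0.01 0.0269
-0.02 -0.01 0.0277
-0.02 0.01 0.0278
-0.01 -0.01 0.0269
-0.01 0.01 0.0274
0.0 -0.01 0.0268
0.0 0.01 0.0271
0.01 -0.01 0.0269
0.01 0.01 0.0271
0.02 -0.01 0.0273
0.02 0.01 0.0274
0.03 -0.01 0.0235
0.03 0.01 0.0241
shift [-0.0369 -0.0258  0.2043] turn 0.0004 |mm [-22.1 -15.5 122.6] deg 0.0 q [-0.64  0.44  0.36  1.49  0.    0.72] t 21.4 gap 0.0854
```

The soap lies level but over the rim. Gripping it across its width would hit the rim, so I'll grip it lengthwise: one finger outside the dish, the other inside.

drive_tool(
  increments=[
    [[1, -0.035, -0.025, 0, 0.08], [1, -0.036, -0.026, 0, 0.16], [1, -0.036, -0.026, 0, 0.24], [1, -0.036, -0.026, 0, 0.32], [1, -0.036, -0.026, 0, 0.4]],
  ],
)

```text
clock: 21.83
position: [0.47, -0.3853, 0.2225]
ee_rot: [[0.386, 0.923, -0.0], [0.923, -0.386, 0.0], [0.0, -0.0, -1.0]]
force: [1.6, 0.6, 0.6]
finger_gap: 0.0853
finger_force: 0.0
```

drive_tool(
  increments=[
    [[1, 0, 0, 0, 0.08], [1, 0, 0, 0, 0.16], [1, 0, 0, 0, 0.24], [1, 0, 0, 0, 0.32], [1, 0, 0, 0, 0.4]],
  ],
)

```text
clock: 22.25
position: [0.4701, -0.3851, 0.2226]
ee_rot: [[0.839, 0.544, -0.0], [0.544, -0.839, 0.0], [0.0, -0.0, -1.0]]
force: [-0.6, 0.4, -1.0]
finger_gap: 0.0851
finger_force: 0.0
```

drive_tool(
  increments=[
    [[1, 0, 0, 0.04, 0.08], [1, 0, 0, 0.08, 0.16], [1, 0, 0, 0.12, 0.235], [1, 0, 0, 0.16, 0.235], [1, 0, 0, 0.16, 0.235]],
  ],
)

```text
clock: 22.67
position: [0.4671, -0.3826, 0.121]
ee_rot: [[0.974, 0.227, -0.008], [0.227, -0.974, 0.006], [-0.006, -0.008, -1.0]]
force: [-1.1, 0.3, -0.9]
finger_gap: 0.0856
finger_force: 0.0
```

```bash
python3 - <<'E'
from h import *
soap('wrist')
go(.4696,-.3864,-.030,103)
E
```

```text
wrist soap? [325. 190.] (array([ 466.9, -388.3]), 71.7, 48.5, -75.3) [0.0221 0.0268 0.0284] 3633
shift [0.0022 0.0066 0.2563] turn 0.0014 |mm [  1.3   4.  153.8] deg 0.1 q [-0.69  0.49  0.18  1.27 -0.    2.23] t 22.7 gap 0.0856
```

drive_tool(
  increments=[
    [[1, -0.003, 0.003, 0.04, 0], [1, -0.003, 0.003, 0.08, 0], [1, -0.003, 0.003, 0.12, 0], [1, -0.003, 0.003, 0.16, 0], [1, -0.003, 0.003, 0.18, 0]],
  ],
)

```text
clock: 23.13
position: [0.4686, -0.3871, 0.0178]
ee_rot: [[0.974, 0.227, -0.001], [0.227, -0.974, 0.001], [-0.001, -0.001, -1.0]]
force: [-0.7, 0.5, -0.5]
finger_gap: 0.0856
finger_force: 0.0
```

drive_tool(
  increments=[
    [[1, 0, 0, 0.02, 0], [1, 0, 0, 0.04, 0], [1, 0, 0, 0.06, 0], [1, 0, 0, 0.07, 0], [1, 0, 0, 0.08, 0]],
  ],
)

```text
clock: 23.55
position: [0.4698, -0.3882, -0.0283]
ee_rot: [[0.974, 0.227, 0.002], [0.227, -0.974, -0.001], [0.001, 0.002, -1.0]]
force: [0.5, -0.1, 0.1]
finger_gap: 0.0857
finger_force: 0.0
```

drive_tool(
  increments=[
    [[0.8, 0, 0, 0, 0], [0.6, 0, 0, 0, 0], [0.5, 0, 0, 0, 0], [0.3, 0, 0, 0, 0], [0.3, 0, 0, 0, 0]],
  ],
  squeeze=40,
)

```text
clock: 23.97
position: [0.4695, -0.3879, -0.0277]
ee_rot: [[0.974, 0.227, 0.002], [0.227, -0.974, -0.001], [0.001, 0.002, -1.0]]
force: [-1.5, 1.2, 5.8]
finger_gap: 0.0678
finger_force: 44.5
```

drive_tool(
  increments=[
    [[0, 0, 0, -0.03, 0], [0, 0, 0, -0.06, 0], [0, 0, 0, -0.1, 0], [0, 0, 0, -0.1, 0], [0, 0, 0, -0.1, 0]],
  ],
)

```text
clock: 24.38
position: [0.4703, -0.3885, 0.0325]
ee_rot: [[0.974, 0.227, 0.004], [0.227, -0.974, -0.003], [0.003, 0.004, -1.0]]
force: [0.4, 0.3, -1.6]
finger_gap: 0.0677
finger_force: 45.6
```

```bash
python3 - <<'E'
from h import *
im,d,z=snap('top'); P=pts(d,z); X,Y,Z=P[...,0],P[...,1],P[...,2]
go(.492,-.414,-.026,120.3)
E
```

```text
shift [0.027  0.0515 0.095 ] turn -0.2 |mm [16.2 30.9 57. ] deg -17.2 q [-0.69  0.56  0.05  1.05  0.    2.22] t 24.4 gap 0.0675
```

drive_tool(
  increments=[
    [[0, 0.01, 0.02, 0, -0.05], [0, 0.02, 0.04, 0, -0.1], [0, 0.027, 0.0515, 0, -0.15], [0, 0.027, 0.0515, 0, -0.2], [0, 0.027, 0.0515, 0, -0.2]],
  ],
)

```text
clock: 24.85
position: [0.4908, -0.4131, 0.0284]
ee_rot: [[0.863, 0.505, -0.002], [0.505, -0.863, 0.002], [-0.001, -0.003, -1.0]]
force: [-0.0, -0.2, -0.8]
finger_gap: 0.0677
finger_force: 45.6
```

drive_tool(
  increments=[
    [[0, 0, 0, 0.025, 0], [0, 0, 0, 0.05, 0], [0, 0, 0, 0.07, 0], [0, 0, 0, 0.08, 0], [0, 0, 0, 0.085, 0]],
  ],
)

```text
clock: 25.27
position: [0.4901, -0.4124, -0.0227]
ee_rot: [[0.864, 0.504, -0.003], [0.504, -0.864, 0.003], [-0.001, -0.004, -1.0]]
force: [0.8, 0.7, -0.3]
finger_gap: 0.0679
finger_force: 45.6
```

```bash
python3 - <<'E'
from h import *
go(.492,-.414,-.026,120.3); print(robot.get_state()['force'])
E
```

```text
shift [0.0014 0.0038 0.0055] turn -0.0005 |mm [0.8 2.3 3.3] deg -0.0 q [-0.7   0.68  0.1   1.   -0.    1.91] t 25.3 gap 0.0679
[ 0.79291304  0.71047103 -0.3367153 ]
```

drive_tool(
  increments=[
    [[0, 0.001, 0.002, 0.004, 0], [0, 0.001, 0.002, 0.006, 0], [0, 0.001, 0.002, 0.006, 0], [0, 0.001, 0.002, 0.006, 0], [0, 0.001, 0.002, 0.006, 0]],
  ],
)

```text
clock: 25.68
position: [0.4931, -0.4148, -0.0233]
ee_rot: [[0.863, 0.504, 0.001], [0.504, -0.863, -0.001], [0.0, 0.001, -1.0]]
force: [0.9, 0.1, -0.9]
finger_gap: 0.0677
finger_force: 45.6
```

drive_tool(
  increments=[
    [[0.65, 0, 0, 0, 0], [0.7, 0, 0, 0, 0], [0.75, 0, 0, 0, 0], [0.8, 0, 0, 0, 0], [0.8, 0, 0, 0, 0]],
  ],
)

```text
clock: 26.1
position: [0.4928, -0.4145, -0.0238]
ee_rot: [[0.863, 0.504, 0.0], [0.504, -0.863, -0.0], [0.0, 0.0, -1.0]]
force: [0.4, -0.0, 0.6]
finger_gap: 0.0766
finger_force: 0.0
```

drive_tool(
  increments=[
    [[0.8, 0, 0, -0.02, 0], [0.8, 0, 0, -0.05, 0], [1, 0, 0, -0.1, 0], [1, 0, 0, -0.17, 0], [1, 0, 0, -0.24, 0]],
  ],
)

```text
clock: 26.52
position: [0.4917, -0.4137, 0.1206]
ee_rot: [[0.863, 0.505, -0.002], [0.505, -0.863, 0.001], [-0.001, -0.002, -1.0]]
force: [1.2, -0.3, -0.7]
finger_gap: 0.0854
finger_force: 0.0
```

drive_tool(
  increments=[
    [[1, -0.03, -0.06, -0.06, 0], [1, -0.03, -0.12, -0.12, 0], [1, -0.03, -0.18, -0.18, 0], [1, -0.03, -0.24, -0.18, 0], [1, -0.03, -0.3, -0.18, 0]],
  ],
)

```text
clock: 26.93
position: [0.3937, -0.2797, 0.23]
ee_rot: [[0.864, 0.503, 0.006], [0.503, -0.864, -0.005], [0.003, 0.007, -1.0]]
force: [0.7, 0.1, -0.0]
finger_gap: 0.0853
finger_force: 0.0
```

```bash
python3 - <<'E'
from h import *
soap('top','t6'); go(.53,-.03,.22,-30)
E
```

```text
top soap? [264. 146.] (array([730. , 207.1]), 59.5, 57.7, -59.2) [0.0249 0.0288 0.0323] 138
top soap? [450. 217.] (array([ 495.4, -412.7]), 69.0, 41.7, -54.4) [0.0201 0.0254 0.0293] 253
shift [ 0.4093 -0.2268  0.0158] turn -0.3446 |mm [ 245.6 -136.1    9.5] deg -29.6 q [-0.61  0.18  0.01  1.41  0.    2.  ] t 27.0 gap 0.0855
```

drive_tool(
  increments=[
    [[1, 0.045, -0.033, 0, 0], [1, 0.09, -0.066, 0, 0], [1, 0.135, -0.1, 0, 0], [1, 0.18, -0.133, 0, 0], [1, 0.22, -0.163, 0, 0]],
  ],
)

```text
clock: 27.4
position: [0.458, -0.1266, 0.2268]
ee_rot: [[0.863, 0.505, 0.002], [0.505, -0.863, -0.0], [0.001, 0.001, -1.0]]
force: [-0.7, -0.8, 0.0]
finger_gap: 0.0854
finger_force: 0.0
```

drive_tool(
  increments=[
    [[1, 0.045, -0.033, 0, 0], [1, 0.09, -0.066, 0, 0], [1, 0.135, -0.1, 0, 0], [1, 0.18, -0.133, 0, 0], [1, 0.22, -0.163, 0, 0]],
  ],
)

```text
clock: 27.82
position: [0.5227, 0.0248, 0.2266]
ee_rot: [[0.863, 0.505, 0.001], [0.505, -0.863, 0.0], [0.001, 0.0, -1.0]]
force: [0.1, 0.0, -0.5]
finger_gap: 0.0854
finger_force: 0.0
```

drive_tool(
  increments=[
    [[1, 0.045, -0.033, 0, -0.02], [1, 0.09, -0.066, 0, -0.06], [1, 0.135, -0.1, 0.02, -0.06], [1, 0.18, -0.133, 0.05, -0.06], [1, 0.22, -0.163, 0.07, -0.06]],
  ],
)

```text
clock: 28.23
position: [0.5873, 0.1758, 0.1834]
ee_rot: [[0.814, 0.581, 0.0], [0.581, -0.814, 0.0], [0.001, 0.0, -1.0]]
force: [0.7, -0.6, -0.3]
finger_gap: 0.0854
finger_force: 0.0
```

drive_tool(
  increments=[
    [[1, 0, 0, 0, 0], [1, 0, 0, 0, 0], [1, 0, 0, 0, 0], [1, 0, 0, 0, 0], [1, 0, 0, 0, 0]],
  ],
)

```text
clock: 28.65
position: [0.5871, 0.1727, 0.1851]
ee_rot: [[0.816, 0.579, 0.002], [0.579, -0.816, 0.0], [0.002, 0.001, -1.0]]
force: [0.8, 0.3, 0.1]
finger_gap: 0.0856
finger_force: 0.0
```

```bash
python3 - <<'E'
from h import *
olive('wrist'); soap('top')
go(.589,.1745,-.028,-54.8)
E
```

```text
wrist [394.  41.] (array([728.7, 195.4]), 63.0, 38.7, -7.3) grad [0.005 0.012 0.029] z [0.0279 0.0295 0.0309] 1007
wrist [172.  62.] (array([594.2, 346.6]), 99.4, 53.8, 28.3) grad [0.045 0.08  0.034] z [0.0282 0.0339 0.0376] 7277
wrist [317. 172.] (array([589.8, 174.9]), 95.4, 56.2, 34.9) grad [0.061 0.048 0.035] z [0.0308 0.0353 0.039 ] 5017
wrist [626. 237.] (array([ 725.7, -140.2]), 42.3, 12.0, 35.6) grad [-0.834  1.262  0.034] z [0.0218 0.0339 0.0467] 345
wrist [246. 301.] (array([410.5, 160.1]), 99.5, 52.0, 64.7) grad [-0.121  0.06   0.026] z [0.0187 0.0266 0.0308] 2939
top soap? [450. 217.] (array([ 494.8, -412.6]), 69.5, 42.1, -56.6) [0.0201 0.0252 0.0294] 253
shift [ 0.0037 -0.0007  0.3549] turn 0.0019 |mm [  2.2  -0.4 212.9] deg 0.2 q [ 0.29  0.47  0.31  1.41 -0.    2.81] t 28.8 gap 0.0854
```

drive_tool(
  increments=[
    [[1, 0.006, 0, 0.06, 0], [1, 0.006, 0, 0.12, 0], [1, 0.006, 0, 0.18, 0], [1, 0.006, 0, 0.24, 0], [1, 0.006, 0, 0.28, 0]],
  ],
)

```text
clock: 29.17
position: [0.5878, 0.1746, 0.0128]
ee_rot: [[0.815, 0.579, -0.003], [0.579, -0.815, -0.001], [-0.003, -0.001, -1.0]]
force: [0.5, -0.3, -0.7]
finger_gap: 0.0852
finger_force: 0.0
```

drive_tool(
  increments=[
    [[1, 0, 0, 0.02, 0], [1, 0, 0, 0.04, 0], [1, 0, 0, 0.06, 0], [1, 0, 0, 0.075, 0], [1, 0, 0, 0.075, 0]],
  ],
)

```text
clock: 29.58
position: [0.5884, 0.1751, -0.0311]
ee_rot: [[0.815, 0.58, -0.003], [0.58, -0.815, -0.001], [-0.003, -0.001, -1.0]]
force: [-0.4, -0.8, -0.2]
finger_gap: 0.0854
finger_force: 0.0
```

drive_tool(
  increments=[
    [[0.7, 0, 0, 0, 0], [0.4, 0, 0, 0, 0], [0.2, 0, 0, 0, 0], [0, 0, 0, 0, 0], [0, 0, 0, 0, 0]],
  ],
  squeeze=40,
)

```text
clock: 30.0
position: [0.5908, 0.1763, -0.028]
ee_rot: [[0.815, 0.58, 0.002], [0.58, -0.815, 0.001], [0.002, 0.001, -1.0]]
force: [0.0, -0.4, 4.3]
finger_gap: 0.0558
finger_force: 44.9
```

drive_tool(
  increments=[
    [[0, 0, 0, -0.02, 0], [0, 0, 0, -0.06, 0], [0, 0, 0, -0.12, 0], [0, 0, 0, -0.18, 0], [0, 0, 0, -0.24, 0]],
  ],
)

```text
clock: 30.42
position: [0.5887, 0.1757, 0.1162]
ee_rot: [[0.815, 0.58, -0.002], [0.58, -0.815, -0.001], [-0.002, -0.0, -1.0]]
force: [0.8, 0.2, -0.9]
finger_gap: 0.056
finger_force: 44.3
```

```bash
python3 - <<'E'
from h import *
print(robot.get_state()['force'])
go(.5332,-.074,.12,10.2)
E
```

```text
[ 0.76283178  0.17416392 -0.92719806]
shift [-0.3168  0.2852 -0.0059] turn -0.7533 |mm [-190.1  171.1   -3.5] deg -64.7 q [ 0.29  0.51  0.19  1.25 -0.    2.81] t 30.4 gap 0.056
```

drive_tool(
  increments=[
    [[0, -0.04, 0.036, 0, -0.07], [0, -0.08, 0.072, 0, -0.14], [0, -0.12, 0.108, 0, -0.21], [0, -0.16, 0.144, 0, -0.28], [0, -0.2, 0.18, 0, -0.35]],
  ],
)

```text
clock: 30.83
position: [0.5536, 0.0172, 0.1153]
ee_rot: [[0.409, 0.913, -0.0], [0.913, -0.409, -0.0], [-0.0, -0.0, -1.0]]
force: [-0.8, -0.3, -1.1]
finger_gap: 0.0564
finger_force: 44.4
```

```bash
python3 - <<'E'
from h import *
go(.533,-.0725,.10,10.2)
E
```

```text
shift [-0.1504  0.0297  0.0255] turn -0.3994 |mm [-90.2  17.8  15.3] deg -34.3 q [ 0.03  0.39  0.    1.18 -0.    2.02] t 30.8 gap 0.0564
```

drive_tool(
  increments=[
    [[0, -0.03, 0.006, 0.005, -0.08], [0, -0.06, 0.012, 0.01, -0.16], [0, -0.09, 0.018, 0.015, -0.24], [0, -0.12, 0.024, 0.02, -0.32], [0, -0.15, 0.03, 0.02, -0.4]],
  ],
)

```text
clock: 31.25
position: [0.5325, -0.0718, 0.1025]
ee_rot: [[-0.178, 0.984, -0.002], [0.984, 0.178, 0.0], [0.0, -0.002, -1.0]]
force: [0.3, 0.5, -1.8]
finger_gap: 0.056
finger_force: 44.4
```

drive_tool(
  increments=[
    [[0, 0, 0, 0, 0], [0, 0, 0, 0, 0], [0, 0, 0, 0, 0], [0, 0, 0, 0, 0], [0, 0, 0, 0, 0]],
  ],
)

```text
clock: 31.67
position: [0.5339, -0.0702, 0.1028]
ee_rot: [[-0.173, 0.985, 0.0], [0.985, 0.173, 0.0], [0.0, 0.0, -1.0]]
force: [1.0, 0.6, -1.2]
finger_gap: 0.0566
finger_force: 44.3
```

```bash
python3 - <<'E'
from h import *
olive('wrist',None,.1,.25)
go(.533,-.0725,.03,10.2)
E
```

```text
wrist [319. 270.] (array([534.8, -69.1]), 89.5, 58.9, -80.7) grad [-0.011  0.054  0.167] z [0.163  0.1671 0.1699] 27065
shift [-0.0036 -0.0021  0.1213] turn -0.0028 |mm [-2.1 -1.3 72.8] deg -0.2 q [-0.13  0.37 -0.06  1.14  0.    1.27] t 31.7 gap 0.0562
```

drive_tool(
  increments=[
    [[0, -0.0035, -0.002, 0.04, -0.003], [0, -0.0035, -0.002, 0.08, -0.003], [0, -0.0035, -0.002, 0.11, -0.003], [0, -0.0035, -0.002, 0.14, -0.003], [0, -0.0035, -0.002, 0.15, -0.003]],
  ],
)

```text
clock: 32.13
position: [0.5308, -0.0724, 0.0099]
ee_rot: [[-0.177, 0.984, -0.005], [0.984, 0.177, 0.001], [0.002, -0.005, -1.0]]
force: [-0.3, 0.3, -2.7]
finger_gap: 0.0564
finger_force: 44.3
```

drive_tool(
  increments=[
    [[0, 0, 0, 0.006, 0], [0, 0, 0, 0.012, 0], [0, 0, 0, 0.018, 0], [0, 0, 0, 0.024, 0], [0, 0, 0, 0.028, 0]],
  ],
)

```text
clock: 32.55
position: [0.5336, -0.0734, -0.0037]
ee_rot: [[-0.177, 0.984, 0.001], [0.984, 0.177, -0.0], [-0.0, 0.001, -1.0]]
force: [0.2, 0.7, -1.5]
finger_gap: 0.0564
finger_force: 44.3
```

```bash
python3 - <<'E'
from h import *
go(.533,-.0725,-.008,10.2); print(robot.get_state()['force'])
E
```

```text
shift [ 0.0016 -0.0007  0.0072] turn -0.0003 |mm [ 1.  -0.4  4.3] deg -0.0 q [-0.14  0.48 -0.2   0.88  0.    1.26] t 32.5 gap 0.0564
[ 0.16975876  0.68100257 -1.48473664]
```

drive_tool(
  increments=[
    [[0, 0.001, 0, 0.003, 0], [0, 0.001, 0, 0.006, 0], [0, 0.001, 0, 0.007, 0], [0, 0.001, 0, 0.007, 0], [0, 0.001, 0, 0.007, 0]],
  ],
)

```text
clock: 32.97
position: [0.533, -0.0727, -0.008]
ee_rot: [[-0.177, 0.984, 0.0], [0.984, 0.177, 0.0], [0.0, 0.0, -1.0]]
force: [-0.2, 0.2, 1.1]
finger_gap: 0.0563
finger_force: 44.5
```

drive_tool(
  increments=[
    [[0.5, 0, 0, 0, 0], [0.7, 0, 0, 0, 0], [1, 0, 0, 0, 0], [1, 0, 0, 0, 0], [1, 0, 0, -0.01, 0]],
  ],
)

```text
clock: 33.38
position: [0.5318, -0.0726, -0.0032]
ee_rot: [[-0.177, 0.984, -0.002], [0.984, 0.177, 0.0], [0.001, -0.002, -1.0]]
force: [-0.5, 0.0, -0.8]
finger_gap: 0.0855
finger_force: 0.0
```

drive_tool(
  increments=[
    [[1, 0, 0, -0.05, 0], [1, 0, 0, -0.11, 0], [1, 0, 0, -0.17, 0], [1, 0, 0, -0.23, 0], [1, 0, 0, -0.28, 0]],
  ],
)

```text
clock: 33.8
position: [0.5333, -0.0728, 0.169]
ee_rot: [[-0.177, 0.984, 0.003], [0.984, 0.177, -0.0], [-0.001, 0.003, -1.0]]
force: [-0.1, -0.5, -0.5]
finger_gap: 0.0851
finger_force: 0.0
```

drive_tool(
  increments=[
    [[1, -0.05, 0, 0, 0], [1, -0.1, 0, 0, 0], [1, -0.12, 0, 0, 0], [1, -0.12, 0, 0, 0], [1, -0.12, 0, 0, 0]],
  ],
)

```text
clock: 34.22
position: [0.545, -0.1437, 0.1653]
ee_rot: [[-0.175, 0.985, -0.001], [0.985, 0.175, 0.001], [0.001, -0.001, -1.0]]
force: [-0.5, 0.4, -0.1]
finger_gap: 0.0854
finger_force: 0.0
```

```bash
python3 - <<'E'
from h import *
olive('wrist','w7'); soap('top')
go(.594,.347,.2,28.3+90)
E
```

```text
wrist [319. 104.] (array([534.1, -76.2]), 96.4, 56.3, -80.2) grad [-0.016  0.086  0.055] z [0.051  0.0555 0.059 ] 7818
wrist [488. 232.] (array([ 711.2, -162.9]), 36.3, 7.9, -90.0) grad [-6.105  0.478  0.063] z [0.0382 0.0629 0.0881] 513
wrist [512. 219.] (array([ 720.6, -138.1]), 27.1, 5.1, 38.8) grad [-3.946  3.373  0.07 ] z [0.0547 0.0693 0.0851] 233
top soap? [264. 147.] (array([731.9, 208.5]), 60.2, 58.9, -48.9) [0.0246 0.0285 0.033 ] 140
top soap? [450. 217.] (array([ 495.1, -412.3]), 69.3, 41.6, -56.1) [0.0204 0.0254 0.0298] 252
shift [ 0.7889  0.2249 -0.0573] turn 0.8365 |mm [473.3 134.9 -34.4] deg 71.9 q [-0.26  0.38  0.12  1.31  0.    1.14] t 34.3 gap 0.0853
```

drive_tool(
  increments=[
    [[1, 0.066, 0, -0.03, -0.08], [1, 0.132, 0, -0.06, -0.16], [1, 0.198, 0, -0.06, -0.24], [1, 0.264, 0, -0.06, -0.32], [1, 0.33, 0, -0.06, -0.4]],
  ],
)

```text
clock: 34.73
position: [0.5095, 0.0541, 0.2022]
ee_rot: [[-0.707, 0.708, 0.001], [0.708, 0.707, 0.001], [0.0, 0.001, -1.0]]
force: [1.2, 0.2, -0.1]
finger_gap: 0.0852
finger_force: 0.0
```

drive_tool(
  increments=[
    [[1, 0, 0, 0, -0.08], [1, 0, 0, 0, -0.16], [1, 0, 0, 0, -0.24], [1, 0, 0, 0, -0.32], [1, 0, 0, 0, -0.4]],
  ],
)

```text
clock: 35.15
position: [0.5096, 0.0528, 0.2015]
ee_rot: [[-0.983, 0.184, -0.001], [0.184, 0.983, 0.0], [0.001, 0.0, -1.0]]
force: [0.5, 0.0, -0.2]
finger_gap: 0.0857
finger_force: 0.0
```

```bash
python3 - <<'E'
from h import *
go(.594,.347,.15,28.3+90)
E
```

```text
shift [-0.0482  0.5078  0.0858] turn -0.4525 |mm [-28.9 304.7  51.5] deg -38.9 q [0.1  0.26 0.05 1.36 0.   0.29] t 35.1 gap 0.0857
```

drive_tool(
  increments=[
    [[1, -0.005, 0.06, 0, -0.06], [1, -0.01, 0.12, 0, -0.12], [1, -0.016, 0.18, 0, -0.16], [1, -0.022, 0.24, 0, -0.2], [1, -0.025, 0.28, 0, -0.2]],
  ],
)

```text
clock: 35.57
position: [0.5569, 0.2175, 0.2013]
ee_rot: [[-0.994, -0.112, -0.001], [-0.112, 0.994, 0.001], [0.0, 0.001, -1.0]]
force: [0.4, -0.5, 1.3]
finger_gap: 0.0851
finger_force: 0.0
```

```bash
python3 - <<'E'
from h import *
go(.594,.347,.15,28.3+90)
E
```

```text
shift [-0.0856  0.2075  0.0856] turn -0.2544 |mm [-51.4 124.5  51.4] deg -21.9 q [0.37 0.44 0.3  1.43 0.   0.26] t 35.6 gap 0.0851
```

drive_tool(
  increments=[
    [[1, -0.02, 0.05, 0, -0.06], [1, -0.04, 0.1, 0.02, -0.12], [1, -0.06, 0.15, 0.05, -0.18], [1, -0.085, 0.2, 0.08, -0.25], [1, -0.085, 0.2, 0.085, -0.25]],
  ],
)

```text
clock: 35.98
position: [0.5926, 0.3441, 0.1431]
ee_rot: [[-0.881, -0.472, -0.008], [-0.472, 0.881, -0.002], [0.008, 0.002, -1.0]]
force: [-2.4, -0.5, -1.4]
finger_gap: 0.0857
finger_force: 0.0
```

drive_tool(
  increments=[
    [[1, 0, 0, 0, 0], [1, 0, 0, 0, 0], [1, 0, 0, 0, 0], [1, 0, 0, 0, 0], [1, 0, 0, 0, 0]],
  ],
)

```text
clock: 36.4
position: [0.5961, 0.3373, 0.1529]
ee_rot: [[-0.887, -0.462, 0.003], [-0.462, 0.887, 0.001], [-0.003, 0.0, -1.0]]
force: [-0.0, -0.7, -0.0]
finger_gap: 0.0853
finger_force: 0.0
```

```bash
python3 - <<'E'
from h import *
olive('wrist')
go(.594,.347,-.030,28.3+90)
E
```

```text
wrist [330. 184.] (array([593.2, 346.5]), 99.0, 53.9, 28.4) grad [0.077 0.037 0.034] z [0.0294 0.0336 0.0374] 5992
wrist [142. 241.] (array([730.3, 206.9]), 63.2, 62.3, -63.1) grad [0.002 0.    0.03 ] z [0.0285 0.0297 0.0308] 1891
shift [-0.0036  0.0158  0.3045] turn -0.0091 |mm [ -2.1   9.5 182.7] deg -0.8 q [ 0.52  0.64  0.51  1.44 -0.    0.03] t 36.5 gap 0.0853
```

drive_tool(
  increments=[
    [[1, -0.003, 0.015, 0.05, -0.009], [1, -0.003, 0.015, 0.1, -0.009], [1, -0.003, 0.015, 0.15, -0.009], [1, -0.003, 0.015, 0.2, -0.009], [1, -0.003, 0.015, 0.23, -0.009]],
  ],
)

```text
clock: 36.87
position: [0.5914, 0.3453, 0.01]
ee_rot: [[-0.88, -0.474, -0.003], [-0.474, 0.88, -0.002], [0.003, -0.0, -1.0]]
force: [-0.7, -0.8, -0.1]
finger_gap: 0.0852
finger_force: 0.0
```

drive_tool(
  increments=[
    [[1, 0, 0, 0.02, 0], [1, 0, 0, 0.04, 0], [1, 0, 0, 0.06, 0], [1, 0, 0, 0.073, 0], [1, 0, 0, 0.073, 0]],
  ],
)

```text
clock: 37.28
position: [0.5922, 0.3463, -0.0325]
ee_rot: [[-0.88, -0.475, -0.002], [-0.475, 0.88, -0.001], [0.002, -0.0, -1.0]]
force: [-0.1, -0.7, -0.3]
finger_gap: 0.0854
finger_force: 0.0
```

drive_tool(
  increments=[
    [[0.7, 0, 0, 0, 0], [0.4, 0, 0, 0, 0], [0.2, 0, 0, 0, 0], [0, 0, 0, 0, 0], [0, 0, 0, 0, 0]],
  ],
  squeeze=40,
)

```text
clock: 37.7
position: [0.594, 0.3475, -0.0296]
ee_rot: [[-0.88, -0.475, 0.002], [-0.475, 0.88, 0.001], [-0.003, 0.0, -1.0]]
force: [-0.2, 1.0, 3.8]
finger_gap: 0.0533
finger_force: 44.6
```

drive_tool(
  increments=[
    [[0, 0, 0, -0.02, 0], [0, 0, 0, -0.06, 0], [0, 0, 0, -0.12, 0], [0, 0, 0, -0.18, 0], [0, 0, 0, -0.24, 0]],
  ],
)

```text
clock: 38.12
position: [0.592, 0.3464, 0.1143]
ee_rot: [[-0.88, -0.475, -0.002], [-0.475, 0.88, -0.001], [0.002, -0.0, -1.0]]
force: [0.5, 0.5, -1.2]
finger_gap: 0.0532
finger_force: 44.0
```

```bash
python3 - <<'E'
from h import *
print(robot.get_state()['force'])
go(.5337,-.0745,.14,10.2)
E
```

```text
[ 0.53634743  0.45188554 -1.17835065]
shift [ 0.419 -0.571 -0.042] turn -0.8357 |mm [ 251.4 -342.6  -25.2] deg -71.8 q [ 0.53  0.66  0.44  1.36 -0.    0.03] t 38.1 gap 0.0532
```

drive_tool(
  increments=[
    [[0, 0.035, -0.047, -0.03, 0.07], [0, 0.07, -0.095, -0.06, 0.14], [0, 0.105, -0.143, -0.07, 0.21], [0, 0.14, -0.19, -0.07, 0.28], [0, 0.175, -0.238, -0.07, 0.35]],
  ],
)

```text
clock: 38.53
position: [0.568, 0.17, 0.1564]
ee_rot: [[-0.999, 0.034, 0.002], [0.034, 0.999, 0.0], [-0.002, 0.0, -1.0]]
force: [1.4, -0.9, -1.6]
finger_gap: 0.0534
finger_force: 44.1
```

drive_tool(
  increments=[
    [[0, 0, 0, 0, 0.07], [0, 0, 0, 0, 0.14], [0, 0, 0, 0, 0.21], [0, 0, 0, 0, 0.28], [0, 0, 0, 0, 0.35]],
  ],
)

```text
clock: 38.95
position: [0.5679, 0.1709, 0.1554]
ee_rot: [[-0.847, 0.532, -0.0], [0.532, 0.847, -0.0], [0.0, -0.0, -1.0]]
force: [0.4, -0.9, -1.3]
finger_gap: 0.0532
finger_force: 44.1
```

```bash
python3 - <<'E'
from h import *
go(.5337,-.0745,.14,10.2)
E
```

```text
shift [-0.1691 -0.3767  0.0258] turn 0.5549 |mm [-101.5 -226.    15.5] deg 47.7 q [ 0.29  0.45  0.19  1.32 -0.    0.85] t 39.0 gap 0.0532
```

drive_tool(
  increments=[
    [[0, -0.025, -0.055, 0, 0.07], [0, -0.05, -0.11, 0, 0.14], [0, -0.075, -0.165, 0, 0.21], [0, -0.1, -0.22, 0, 0.28], [0, -0.12, -0.27, 0, 0.35]],
  ],
)

```text
clock: 39.37
position: [0.5434, -0.0062, 0.1554]
ee_rot: [[-0.467, 0.884, -0.0], [0.884, 0.467, -0.0], [-0.0, -0.0, -1.0]]
force: [0.4, -0.5, -1.7]
finger_gap: 0.0535
finger_force: 44.1
```

```bash
python3 - <<'E'
from h import *
go(.5337,-.0745,.14,10.2)
E
```

```text
shift [-0.0931 -0.0674  0.0257] turn 0.2051 |mm [-55.8 -40.5  15.4] deg 17.6 q [-0.01  0.35  0.04  1.27 -0.    1.07] t 39.4 gap 0.0535
```

drive_tool(
  increments=[
    [[0, -0.03, -0.022, 0, 0.06], [0, -0.06, -0.044, 0.01, 0.12], [0, -0.092, -0.067, 0.02, 0.18], [0, -0.092, -0.067, 0.025, 0.205], [0, -0.092, -0.067, 0.025, 0.205]],
  ],
)

```text
clock: 39.78
position: [0.5335, -0.0732, 0.1395]
ee_rot: [[-0.179, 0.984, -0.002], [0.984, 0.179, 0.0], [0.001, -0.002, -1.0]]
force: [-0.0, -0.1, -0.6]
finger_gap: 0.0538
finger_force: 44.1
```

drive_tool(
  increments=[
    [[0, 0, 0, 0, 0], [0, 0, 0, 0, 0], [0, 0, 0, 0, 0], [0, 0, 0, 0, 0], [0, 0, 0, 0, 0]],
  ],
)

```text
clock: 40.2
position: [0.535, -0.0713, 0.1401]
ee_rot: [[-0.184, 0.983, 0.0], [0.983, 0.184, -0.0], [-0.0, 0.0, -1.0]]
force: [-0.5, 0.3, -2.0]
finger_gap: 0.0534
finger_force: 44.1
```

```bash
python3 - <<'E'
from h import *
go(.5337,-.0745,.034,10.2)
E
```

```text
shift [-0.0048 -0.0033  0.1769] turn 0.0046 |mm [ -2.9  -2.  106.1] deg 0.4 q [-0.13  0.35  0.    1.23  0.    1.25] t 40.2 gap 0.0534
```

drive_tool(
  increments=[
    [[0, -0.006, -0.003, 0.04, 0.005], [0, -0.006, -0.003, 0.08, 0.005], [0, -0.006, -0.003, 0.12, 0.005], [0, -0.006, -0.003, 0.15, 0.005], [0, -0.006, -0.003, 0.165, 0.005]],
  ],
)

```text
clock: 40.62
position: [0.5318, -0.0752, 0.0383]
ee_rot: [[-0.176, 0.984, -0.004], [0.984, 0.176, 0.001], [0.001, -0.004, -1.0]]
force: [-0.6, -0.3, -0.2]
finger_gap: 0.0534
finger_force: 44.1
```

drive_tool(
  increments=[
    [[0, 0, 0, 0.005, 0], [0, 0, 0, 0.01, 0], [0, 0, 0, 0.01, 0], [0, 0, 0, 0.01, 0], [0, 0, 0, 0.01, 0]],
  ],
)

```text
clock: 41.03
position: [0.5348, -0.0759, 0.0361]
ee_rot: [[-0.175, 0.985, 0.002], [0.985, 0.175, -0.0], [-0.001, 0.002, -1.0]]
force: [-1.0, 0.1, -1.6]
finger_gap: 0.0534
finger_force: 44.1
```

```bash
python3 - <<'E'
from h import *
go(.5338,-.0755,.026,10.2);print(robot.get_state()['force'])
E
```

```text
shift [ 0.001  -0.0015  0.0168] turn -0.0013 |mm [ 0.6 -0.9 10.1] deg -0.1 q [-0.14  0.44 -0.15  0.98 -0.    1.25] t 41.0 gap 0.0534
[-0.97815002  0.11802433 -1.59083441]
```

Now I'll lower it onto the slope with a light grip so it can tilt, then release.

drive_tool(
  increments=[
    [[0, 0.001, -0.001, 0.003, 0], [0, 0.001, -0.001, 0.006, 0], [0, 0.001, -0.001, 0.009, 0], [0, 0.001, -0.001, 0.011, 0], [0, 0.001, -0.001, 0.011, 0]],
  ],
  squeeze=20,
)

```text
clock: 41.45
position: [0.5332, -0.0755, 0.0292]
ee_rot: [[-0.175, 0.985, 0.001], [0.985, 0.175, -0.0], [-0.0, 0.001, -1.0]]
force: [-2.1, -0.2, 4.5]
finger_gap: 0.0535
finger_force: 44.9
```

drive_tool(
  increments=[
    [[0, 0, 0, 0.002, 0], [0, 0, 0, 0.004, 0], [0, 0, 0, 0.005, 0], [0, 0, 0, 0.005, 0], [0, 0, 0, 0.005, 0]],
  ],
)

```text
clock: 41.87
position: [0.5335, -0.0761, 0.0269]
ee_rot: [[-0.175, 0.985, 0.002], [0.985, 0.175, -0.001], [-0.002, 0.001, -1.0]]
force: [-3.1, -2.5, 8.2]
finger_gap: 0.0532
finger_force: 45.6
```

drive_tool(
  increments=[
    [[0.3, 0, 0, 0, 0], [0.4, 0, 0, 0, 0], [0.6, 0, 0, 0, 0], [0.8, 0, 0, 0, 0], [1, 0, 0, 0, 0]],
  ],
)

```text
clock: 42.28
position: [0.5329, -0.0752, 0.025]
ee_rot: [[-0.175, 0.985, -0.0], [0.985, 0.175, 0.0], [0.0, -0.0, -1.0]]
force: [0.1, 0.6, -0.3]
finger_gap: 0.085
finger_force: 0.0
```

drive_tool(
  increments=[
    [[1, 0, 0, -0.03, 0], [1, 0, 0, -0.08, 0], [1, 0, 0, -0.14, 0], [1, 0, 0, -0.2, 0], [1, 0, 0, -0.26, 0]],
  ],
)

```text
clock: 42.7
position: [0.5325, -0.0752, 0.1825]
ee_rot: [[-0.175, 0.985, -0.001], [0.985, 0.175, 0.0], [0.0, -0.001, -1.0]]
force: [1.1, 0.5, 0.0]
finger_gap: 0.0851
finger_force: 0.0
```

drive_tool(
  increments=[
    [[1, -0.05, 0, -0.02, 0], [1, -0.1, 0, -0.04, 0], [1, -0.12, 0, -0.05, 0], [1, -0.12, 0, -0.05, 0], [1, -0.12, 0, -0.05, 0]],
  ],
)

```text
clock: 43.12
position: [0.5456, -0.1466, 0.2111]
ee_rot: [[-0.174, 0.985, 0.0], [0.985, 0.174, 0.0], [0.0, 0.0, -1.0]]
force: [0.7, -0.2, 0.0]
finger_gap: 0.0849
finger_force: 0.0
```

```bash
python3 - <<'E'
from h import *
olive('wrist','w8'); soap('top')
go(.4105,.160,.2,64.8+90)
E
```

```text
wrist [319. 102.] (array([534.3, -77.4]), 98.6, 53.2, -79.9) grad [-0.003  0.006  0.089] z [0.0873 0.0891 0.0904] 7080
wrist [472. 203.] (array([ 715.4, -147.3]), 33.1, 8.6, 60.3) grad [-3.979  2.244  0.054] z [0.0375 0.0541 0.074 ] 279
wrist [488. 214.] (array([ 713.6, -149.2]), 42.2, 8.5, 63.8) grad [-1.076  0.422  0.088] z [0.0758 0.0893 0.0983] 228
top soap? [264. 147.] (array([729.6, 208.6]), 59.7, 58.4, -18.0) [0.0256 0.0287 0.0318] 137
top soap? [450. 217.] (array([ 494.3, -411.8]), 70.8, 41.9, -56.9) [0.02   0.0248 0.0294] 254
shift [ 0.5404 -0.1312  0.018 ] turn 0.4109 |mm [324.2 -78.7  10.8] deg 35.3 q [-0.26  0.37  0.21  1.42  0.    1.13] t 43.2 gap 0.0855
```

View pics/w8.png

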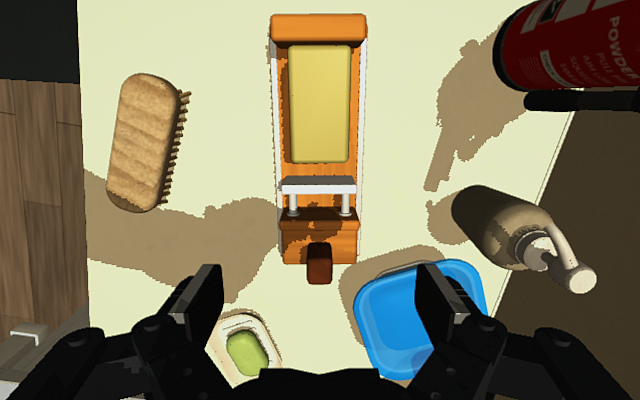

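The wrist view shows the two wedges squarely stacked at (320,103), with a level top (gradient about 0.006). The soap sits in the dish at (247,352). Next is the roof-shaped end_d.

drive_tool(
  increments=[
    [[1, 0.06, -0.015, 0, 0.04], [1, 0.12, -0.03, 0, 0.08], [1, 0.18, -0.044, 0, 0.12], [1, 0.24, -0.058, 0, 0.16], [1, 0.3, -0.073, 0, 0.2]],
  ],
)

```text
clock: 43.63
position: [0.469, 0.0256, 0.2104]
ee_rot: [[0.126, 0.992, -0.002], [0.992, -0.126, 0.0], [0.0, -0.002, -1.0]]
force: [0.3, 0.1, 0.4]
finger_gap: 0.0856
finger_force: 0.0
```

```bash
python3 - <<'E'
from h import *
go(.4105,.160,.18,64.8+90)
E
```

```text
shift [ 0.21   -0.1248  0.0509] turn 0.2093 |mm [126.  -74.9  30.5] deg 18.0 q [ 0.05  0.18 -0.04  1.36  0.    1.75] t 43.6 gap 0.0856
```

drive_tool(
  increments=[
    [[1, 0.05, -0.03, 0, 0.05], [1, 0.1, -0.06, 0.02, 0.1], [1, 0.15, -0.09, 0.04, 0.15], [1, 0.21, -0.125, 0.05, 0.21], [1, 0.21, -0.125, 0.05, 0.21]],
  ],
)

```text
clock: 44.05
position: [0.4069, 0.1633, 0.1792]
ee_rot: [[0.418, 0.908, -0.006], [0.908, -0.418, 0.001], [-0.001, -0.006, -1.0]]
force: [-1.0, -0.1, -0.3]
finger_gap: 0.0855
finger_force: 0.0
```

drive_tool(
  increments=[
    [[1, 0, 0, 0, 0], [1, 0, 0, 0, 0], [1, 0, 0, 0, 0], [1, 0, 0, 0, 0], [1, 0, 0, 0, 0]],
  ],
)

```text
clock: 44.47
position: [0.4128, 0.1566, 0.1814]
ee_rot: [[0.427, 0.904, 0.0], [0.904, -0.427, 0.0], [0.0, 0.0, -1.0]]
force: [-1.3, 0.9, -0.4]
finger_gap: 0.0854
finger_force: 0.0
```

```bash
python3 - <<'E'
from h import *
olive('wrist')
go(.4105,.160,-.033,64.8+90)
E
```

```text
wrist [618.   5.] (array([716.7, 184. ]), 39.9, 9.6, -25.3) grad [0.012 0.071 0.03 ] z [0.0283 0.0298 0.0311] 439
wrist [314. 172.] (array([409.9, 159.8]), 99.2, 51.3, 64.9) grad [-0.012  0.001  0.027] z [0.0226 0.0272 0.0311] 4642
wrist [514. 312.] (array([533.2, -45.1]), 43.2, 40.8, 10.0) grad [ 0.047 -0.215  0.087] z [0.0777 0.0888 0.0903] 1818
shift [ 0.0035 -0.0058  0.3573] turn -0.001 |mm [  2.1  -3.5 214.4] deg -0.1 q [ 0.36  0.13 -0.17  1.27 -0.    2.37] t 44.5 gap 0.0859
```

drive_tool(
  increments=[
    [[1, 0.003, -0.006, 0.06, 0], [1, 0.003, -0.006, 0.12, 0], [1, 0.003, -0.006, 0.18, 0], [1, 0.003, -0.006, 0.24, 0], [1, 0.003, -0.006, 0.28, 0]],
  ],
)

```text
clock: 44.93
position: [0.4083, 0.1594, 0.0106]
ee_rot: [[0.427, 0.904, -0.003], [0.904, -0.427, -0.001], [-0.002, -0.002, -1.0]]
force: [0.6, -0.4, -0.1]
finger_gap: 0.0855
finger_force: 0.0
```

drive_tool(
  increments=[
    [[1, 0, 0, 0.02, 0], [1, 0, 0, 0.04, 0], [1, 0, 0, 0.06, 0], [1, 0, 0, 0.075, 0], [1, 0, 0, 0.075, 0]],
  ],
)

```text
clock: 45.35
position: [0.4085, 0.1597, -0.0333]
ee_rot: [[0.426, 0.905, -0.003], [0.905, -0.426, -0.001], [-0.002, -0.002, -1.0]]
force: [-0.1, 0.4, 0.4]
finger_gap: 0.0851
finger_force: 0.0
```

drive_tool(
  increments=[
    [[0.7, 0, 0, 0, 0], [0.4, 0, 0, 0, 0], [0.2, 0, 0, 0, 0], [0, 0, 0, 0, 0], [0, 0, 0, 0, 0]],
  ],
  squeeze=40,
)

```text
clock: 45.77
position: [0.4106, 0.1611, -0.0307]
ee_rot: [[0.425, 0.905, 0.002], [0.905, -0.425, 0.001], [0.001, 0.002, -1.0]]
force: [-1.1, -0.5, 5.6]
finger_gap: 0.0515
finger_force: 42.9
```

drive_tool(
  increments=[
    [[0, 0, 0, -0.03, 0], [0, 0, 0, -0.08, 0], [0, 0, 0, -0.14, 0], [0, 0, 0, -0.2, 0], [0, 0, 0, -0.26, 0]],
  ],
)

```text
clock: 46.18
position: [0.4088, 0.1606, 0.1258]
ee_rot: [[0.425, 0.905, -0.001], [0.905, -0.425, -0.0], [-0.001, -0.001, -1.0]]
force: [1.0, -0.7, -0.9]
finger_gap: 0.0509
finger_force: 42.5
```

drive_tool(
  increments=[
    [[0, 0, 0, -0.04, 0], [0, 0, 0, -0.08, 0], [0, 0, 0, -0.08, 0], [0, 0, 0, -0.08, 0], [0, 0, 0, -0.08, 0]],
  ],
)

```text
clock: 46.6
position: [0.4088, 0.1606, 0.1713]
ee_rot: [[0.425, 0.905, -0.001], [0.905, -0.425, -0.001], [-0.001, -0.001, -1.0]]
force: [-0.6, 0.3, -2.0]
finger_gap: 0.0511
finger_force: 42.5
```

```bash
python3 - <<'E'
from h import *
print(robot.get_state()['force'])
go(.5342,-.0765,.17,10.2)
E
```

```text
[-0.5975776   0.29159404 -2.01719237]
shift [-0.2689  0.357   0.0021] turn -0.4112 |mm [-161.3  214.2    1.3] deg -35.3 q [ 0.37  0.14 -0.19  1.24 -0.    2.38] t 46.6 gap 0.0511
```

drive_tool(
  increments=[
    [[0, -0.035, 0.047, 0, -0.06], [0, -0.07, 0.094, 0, -0.12], [0, -0.105, 0.14, 0, -0.18], [0, -0.14, 0.187, 0, -0.24], [0, -0.175, 0.232, 0, -0.3]],
  ],
)

```text
clock: 47.02
position: [0.4901, 0.0051, 0.17]
ee_rot: [[-0.016, 1.0, -0.004], [1.0, 0.016, -0.0], [0.0, -0.004, -1.0]]
force: [0.6, 0.5, -1.0]
finger_gap: 0.051
finger_force: 42.5
```

```bash
python3 - <<'E'
from h import *
go(.5341,-.0758,.13,10.2)
E
```

```text
shift [-0.1361  0.0715  0.0663] turn -0.1081 |mm [-81.6  42.9  39.8] deg -9.3 q [ 0.01  0.24 -0.07  1.27  0.    1.57] t 47.0 gap 0.051
```

drive_tool(
  increments=[
    [[0, -0.03, 0.018, 0, -0.04], [0, -0.06, 0.035, 0, -0.08], [0, -0.09, 0.05, 0.01, -0.108], [0, -0.115, 0.065, 0.03, -0.108], [0, -0.136, 0.069, 0.05, -0.108]],
  ],
)

```text
clock: 47.43
position: [0.5335, -0.0758, 0.1397]
ee_rot: [[-0.171, 0.985, -0.002], [0.985, 0.171, 0.0], [0.001, -0.002, -1.0]]
force: [-0.4, 0.2, -1.2]
finger_gap: 0.0512
finger_force: 42.5
```

drive_tool(
  increments=[
    [[0, 0, 0, 0.01, 0], [0, 0, 0, 0.015, 0], [0, 0, 0, 0.015, 0], [0, 0, 0, 0.015, 0], [0, 0, 0, 0.015, 0]],
  ],
)

```text
clock: 47.85
position: [0.5334, -0.0738, 0.1337]
ee_rot: [[-0.173, 0.985, 0.001], [0.985, 0.173, 0.0], [0.0, 0.001, -1.0]]
force: [-0.4, 0.1, -0.8]
finger_gap: 0.0512
finger_force: 42.5
```

```bash
python3 - <<'E'
from h import *
go(.5341,-.0758,.066,10.2)
E
```

```text
shift [-0.0036  0.0005  0.1128] turn -0.0026 |mm [-2.1  0.3 67.7] deg -0.2 q [-0.14  0.35 -0.01  1.21  0.    1.26] t 47.9 gap 0.0512
```

drive_tool(
  increments=[
    [[0, -0.0035, 0, 0.03, -0.003], [0, -0.0035, 0, 0.06, -0.003], [0, -0.0035, 0, 0.09, -0.003], [0, -0.0035, 0, 0.105, -0.003], [0, -0.0035, 0, 0.11, -0.003]],
  ],
)

```text
clock: 48.27
position: [0.5325, -0.0759, 0.0661]
ee_rot: [[-0.177, 0.984, -0.002], [0.984, 0.177, 0.0], [0.001, -0.002, -1.0]]
force: [-0.4, 0.3, -1.1]
finger_gap: 0.0513
finger_force: 42.5
```

drive_tool(
  increments=[
    [[0, 0, 0, 0.003, 0], [0, 0, 0, 0.005, 0], [0, 0, 0, 0.008, 0], [0, 0, 0, 0.008, 0], [0, 0, 0, 0.008, 0]],
  ],
)

```text
clock: 48.68
position: [0.5342, -0.0767, 0.0631]
ee_rot: [[-0.177, 0.984, 0.001], [0.984, 0.177, -0.0], [-0.0, 0.001, -1.0]]
force: [0.2, 0.4, -0.4]
finger_gap: 0.0511
finger_force: 42.5
```

```bash
python3 - <<'E'
from h import *
go(.5341,-.0758,.0585,10.2);print(robot.get_state()['force'])
E
```

```text
shift [0.0015 0.0002 0.0077] turn -0.0004 |mm [0.9 0.1 4.6] deg -0.0 q [-0.14  0.41 -0.12  1.04 -0.    1.25] t 48.7 gap 0.0511
[ 0.19373993  0.39564903 -0.37075345]
```

drive_tool(
  increments=[
    [[0, 0.001, 0, 0.002, 0], [0, 0.001, 0, 0.004, 0], [0, 0.001, 0, 0.006, 0], [0, 0.001, 0, 0.0075, 0], [0, 0.001, 0, 0.0075, 0]],
  ],
)

```text
clock: 49.1
position: [0.5337, -0.0761, 0.0587]
ee_rot: [[-0.177, 0.984, 0.001], [0.984, 0.177, 0.0], [-0.0, 0.001, -1.0]]
force: [-1.0, -0.3, 3.1]
finger_gap: 0.051
finger_force: 43.1
```

Contact made. I'll release, lift and check the pile.

drive_tool(
  increments=[
    [[0.3, 0, 0, 0, 0], [0.4, 0, 0, 0, 0], [0.6, 0, 0, 0, 0], [0.8, 0, 0, 0, 0], [1, 0, 0, 0, 0]],
  ],
)

```text
clock: 49.52
position: [0.5335, -0.076, 0.0579]
ee_rot: [[-0.177, 0.984, -0.0], [0.984, 0.177, 0.0], [0.0, -0.0, -1.0]]
force: [0.1, 0.3, -0.5]
finger_gap: 0.085
finger_force: 0.0
```

drive_tool(
  increments=[
    [[1, 0, 0, -0.03, 0], [1, 0, 0, -0.08, 0], [1, 0, 0, -0.14, 0], [1, 0, 0, -0.2, 0], [1, 0, 0, -0.26, 0]],
  ],
)

```text
clock: 49.93
position: [0.5331, -0.0759, 0.2154]
ee_rot: [[-0.177, 0.984, -0.001], [0.984, 0.177, 0.0], [0.0, -0.001, -1.0]]
force: [1.1, -0.3, -0.3]
finger_gap: 0.0854
finger_force: 0.0
```

drive_tool(
  increments=[
    [[1, -0.06, 0, 0, 0], [1, -0.12, 0, 0, 0], [1, -0.18, 0, 0, 0], [1, -0.24, 0, 0, 0], [1, -0.26, 0, 0, 0]],
  ],
)

```text
clock: 50.35
position: [0.5613, -0.2341, 0.2134]
ee_rot: [[-0.173, 0.985, 0.0], [0.985, 0.173, -0.002], [-0.002, -0.0, -1.0]]
force: [-0.5, 0.1, -0.0]
finger_gap: 0.0859
finger_force: 0.0
```

```bash
python3 - <<'E'
from h import *
olive('wrist','w9'); soap('top')
im,d,z=snap('wrist'); P=pts(d,z); X,Y,Z=P[...,0],P[...,1],P[...,2]
b=(d>0)&(abs(X-.561)<.03)&(abs(Y+.229)<.04)&(Z>.09)&(Z<.11); print(b.sum(),rect(P[b]) if b.sum() else 0)
go(.5612,-.2300,.03,10.2)
E
```

```text
wrist [319.  29.] (array([ 540.2, -108.8]), 51.4, 38.4, 10.1) grad [-0.007  0.038  0.116] z [0.1111 0.116  0.1202] 4022
wrist [475. 136.] (array([ 712.9, -170.7]), 32.7, 7.3, -73.0) grad [-5.128 -1.042  0.057] z [0.0375 0.0577 0.0762] 259
top soap? [264. 146.] (array([729.8, 208. ]), 60.6, 56.4, -62.9) [0.0256 0.029  0.0325] 140
876 (array([ 560.6, -230.3]), 28.9, 25.1, -79.7)
shift [-2.000e-04  1.000e-03  3.054e-01] turn -0.0017 |mm [-1.000e-01  6.000e-01  1.832e+02] deg -0.1 q [-0.39  0.45  0.35  1.47  0.    1.01] t 50.5 gap 0.0854
```

View pics/w9.png

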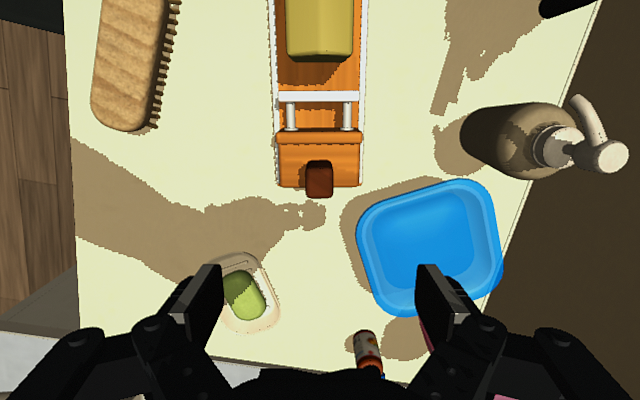

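The roof piece is on top at (320,30) and the soap is in the dish at (245,293). Next I'll grip the handle at (319,180).

drive_tool(
  increments=[
    [[1, 0, 0, 0.06, 0], [1, 0, 0, 0.12, 0], [1, 0, 0, 0.18, 0], [1, 0, 0, 0.23, 0], [1, 0, 0, 0.26, 0]],
  ],
)

```text
clock: 50.92
position: [0.5585, -0.2263, 0.0542]
ee_rot: [[-0.179, 0.984, -0.006], [0.984, 0.179, 0.003], [0.004, -0.005, -1.0]]
force: [-0.2, 0.0, -0.6]
finger_gap: 0.0851
finger_force: 0.0
```

drive_tool(
  increments=[
    [[1, 0, 0, 0.02, 0], [1, 0, 0, 0.035, 0], [1, 0, 0, 0.045, 0], [1, 0, 0, 0.045, 0], [1, 0, 0, 0.045, 0]],
  ],
)

```text
clock: 51.33
position: [0.5616, -0.2291, 0.0317]
ee_rot: [[-0.177, 0.984, 0.001], [0.984, 0.177, -0.0], [-0.0, 0.001, -1.0]]
force: [0.9, 0.8, 0.5]
finger_gap: 0.0854
finger_force: 0.0
```

drive_tool(
  increments=[
    [[0, 0, 0, 0, 0], [-0.2, 0, 0, 0, 0], [-0.4, 0, 0, 0, 0], [-0.7, 0, 0, 0, 0], [-1, 0, 0, 0, 0]],
  ],
  squeeze=50,
)

```text
clock: 51.75
position: [0.5608, -0.2299, 0.0314]
ee_rot: [[-0.176, 0.984, -0.001], [0.984, 0.176, -0.001], [-0.001, -0.001, -1.0]]
force: [-21.7, -3.9, 26.5]
finger_gap: 0.0255
finger_force: 22.0
```

drive_tool(
  increments=[
    [[-1, 0.005, 0, 0, 0], [-1, 0.01, 0, 0, 0], [-1, 0.015, 0, 0, 0], [-1, 0.02, 0, 0, 0], [-1, 0.025, 0, 0, 0]],
  ],
)

```text
clock: 52.17
position: [0.5585, -0.2179, 0.0316]
ee_rot: [[-0.175, 0.985, 0.001], [0.985, 0.175, -0.005], [-0.005, -0.0, -1.0]]
force: [-1.5, -8.1, 1.9]
finger_gap: 0.0253
finger_force: 51.4
```

```bash
python3 - <<'E'
from h import *
s=robot.get_state(); print(s['position'],s['force'],s['finger_gap'],s['finger_force'])
E
```

```text
[ 0.5585187 -0.2178741  0.0316052] [-1.49363368 -8.11872469  1.92191912] 0.025255177555470982 51.44517481327057
```

drive_tool(
  increments=[
    [[-1, 0.004, 0, 0, 0], [-1, 0.008, 0, 0, 0], [-1, 0.012, 0, 0, 0], [-1, 0.016, 0, 0, 0], [-1, 0.02, 0, 0, 0]],
  ],
)

```text
clock: 52.58
position: [0.5564, -0.206, 0.0316]
ee_rot: [[-0.175, 0.985, 0.001], [0.985, 0.175, -0.005], [-0.005, -0.0, -1.0]]
force: [-0.5, -7.4, 1.4]
finger_gap: 0.0253
finger_force: 51.5
```

drive_tool(
  increments=[
    [[-1, 0.003, 0, 0, 0], [-1, 0.006, 0, 0, 0], [-1, 0.009, 0, 0, 0], [-1, 0.012, 0, 0, 0], [-1, 0.015, 0, 0, 0]],
  ],
)

```text
clock: 53.0
position: [0.5549, -0.1977, 0.0316]
ee_rot: [[-0.175, 0.985, 0.001], [0.985, 0.175, -0.006], [-0.006, -0.0, -1.0]]
force: [-1.3, -9.1, 0.4]
finger_gap: 0.0254
finger_force: 51.4
```

```bash
cat >> h.py <<'E'
def pad(name=None):
    # press-frame y (mm) of handle front/back, pad plate, pile, from wrist depth; y=0 at press origin
    s=robot.get_state(); print('tcp',s['position'].round(4),'F',s['force'].round(1))
    py=np.array([-np.sin(np.radians(10.2)),np.cos(np.radians(10.2))]); px=np.array([py[1],-py[0]])
    O=np.array([.524,-.0224])-.105*py
    for cam in('wrist','top'):
        im,d,z=snap(cam,name and name+cam); P=pts(d,z); hsv=cv2.cvtColor(im,cv2.COLOR_BGR2HSV)
        a=(P[...,:2]-O)@py*1e3; b=(P[...,:2]-O)@px*1e3; Z=P[...,2]; ok=(d>0)&(abs(b)<45)&(abs(a)<170)
        for n,m in dict(plate=ok&(Z>.058)&(Z<.075)&(hsv[...,1]<60)&(a<60),wall=ok&(Z>.066)&(Z<.076)&(hsv[...,1]>90)&(a<60),handle=ok&(Z>.094)&(Z<.106)&(a<-20)&(abs(b)<16),pile=ok&(Z>.103)&(Z<.13)&(hsv[...,0]>19)&(hsv[...,0]<30)&(a>-20)).items():
            if m.sum()>5: print(cam,n,m.sum(),'y',np.percentile(a[m],[1,50,99]).round(1),'x',np.percentile(b[m],[1,99]).round(1),'z',np.percentile(Z[m],[5,95]).round(4))
E
python3 -c "
from h import *
pad('p1')"
```

```text
tcp [ 0.5549 -0.1977  0.0316] F [-1.3 -9.1  0.4]
wrist plate 2415 y [-62.7  -7.2  -1.8] x [-37.8  36.4] z [0.0666 0.0694]
wrist wall 5685 y [-63.1 -35.5 -29.9] x [-40.3  39.4] z [0.0678 0.0724]
wrist handle 5297 y [-86.7 -70.  -59. ] x [-15.3  15. ] z [0.0958 0.1042]
wrist pile 22402 y [-1.2 14.1 27.2] x [-24.3  25. ] z [0.112  0.1202]
top plate 27 y [-28.2  -5.8   0.9] x [-36.6  37.5] z [0.0606 0.0679]
top wall 97 y [-58.  -34.8  45. ] x [-39.5  40.4] z [0.0664 0.0733]
top pile 538 y [ 0.6 49.3 98. ] x [-24.2  26.6] z [0.1086 0.121 ]
```

View pics/p1wrist.png

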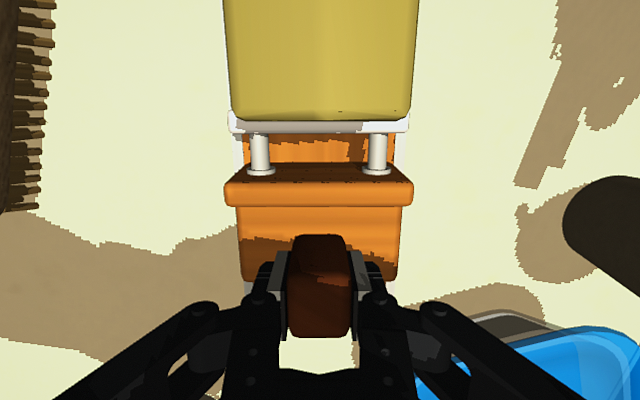

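The wrist view shows the pad plate at (318,125) touching the pile, with the spring rods partly in. The pad is compressed about 8-9 mm, so I'll push about 4 mm more.

drive_tool(
  increments=[
    [[-1, 0.002, 0, 0, 0], [-1, 0.004, 0, 0, 0], [-1, 0.006, 0, 0, 0], [-1, 0.007, 0, 0, 0], [-1, 0.007, 0, 0, 0]],
  ],
)

```text
clock: 53.52
position: [0.5541, -0.1937, 0.0316]
ee_rot: [[-0.175, 0.985, 0.001], [0.985, 0.175, -0.006], [-0.006, -0.0, -1.0]]
force: [-0.5, -9.2, 0.6]
finger_gap: 0.0253
finger_force: 51.4
```

```bash
python3 -c "
from h import *
pad()"
```

```text
tcp [ 0.5541 -0.1937  0.0316] F [-0.5 -9.2  0.6]
wrist plate 1582 y [-58.8  -7.7  -1.6] x [-38.   36.5] z [0.0665 0.0715]
wrist wall 5728 y [-59.  -31.4 -25.7] x [-40.4  39.5] z [0.0677 0.0723]
wrist handle 5317 y [-82.8 -65.9 -54.9] x [-15.3  15. ] z [0.0958 0.1042]
wrist pile 24708 y [-0.6 16.6 31.2] x [-24.3  25. ] z [0.112  0.1203]
top plate 27 y [-24.9  -5.5   1. ] x [-36.6  37.7] z [0.0589 0.0689]
top wall 91 y [-55.7 -30.6  45.3] x [-38.6  40. ] z [0.0668 0.0731]
top pile 539 y [ 0.9 49.6 98.1] x [-24.   26.7] z [0.109  0.1208]
```

```bash
python3 - <<'E'
from h import *
py=np.array([-np.sin(np.radians(10.2)),np.cos(np.radians(10.2))]); px=np.array([py[1],-py[0]]); O=np.array([.524,-.0224])-.105*py
for c in('w1','top1'):
    z=np.load(c+'.npz'); im,d=z['im'],z['d']; P=pts(d,z); hsv=cv2.cvtColor(im,cv2.COLOR_BGR2HSV)
    a=(P[...,:2]-O)@py*1e3; b=(P[...,:2]-O)@px*1e3; Z=P[...,2]; ok=(d>0)&(abs(b)<45)&(abs(a)<170)
    for n,m in dict(plate=ok&(Z>.058)&(Z<.075)&(hsv[...,1]<60)&(a<60),wall=ok&(Z>.066)&(Z<.076)&(hsv[...,1]>90)&(a<60),handle=ok&(Z>.094)&(Z<.106)&(a<-20)&(abs(b)<16)).items():
        print(c,n,m.sum(),np.percentile(a[m],[1,50,95,99]).round(1))
E
```

```text
w1 plate 653 [-158.9    8.3   11.4   11.6]
w1 wall 809 [-165.6  -31.   -25.7  -25.3]
w1 handle 507 [-83.  -67.  -55.1 -54.6]
top1 plate 81 [-157.8    7.1   11.7   12. ]
top1 wall 92 [-79.5 -31.7 -26.1 -25.1]
top1 handle 70 [-82.7 -69.2 -55.5 -54.5]
```

With the jaw at the same position as in the first picture (pad out), the plate front has moved from 11.6 to about -1 mm. That is 12 mm of compression, which is halfway. I'll release and retreat.

drive_tool(
  increments=[
    [[-0.2, -0.002, 0, 0, 0], [0.2, -0.002, 0, 0, 0], [0.6, -0.002, 0, 0, 0], [1, -0.002, 0, 0, 0], [1, -0.002, 0, 0, 0]],
  ],
)

```text
clock: 54.03
position: [0.5542, -0.1907, 0.0309]
ee_rot: [[-0.177, 0.984, -0.0], [0.984, 0.177, 0.0], [0.0, -0.0, -1.0]]
force: [0.0, 0.6, -0.4]
finger_gap: 0.0806
finger_force: 0.0
```

drive_tool(
  increments=[
    [[1, 0, 0, -0.04, 0], [1, 0, 0, -0.1, 0], [1, 0, 0, -0.16, 0], [1, 0, 0, -0.22, 0], [1, 0, 0, -0.28, 0]],
  ],
)

```text
clock: 54.45
position: [0.5539, -0.1907, 0.2006]
ee_rot: [[-0.177, 0.984, -0.0], [0.984, 0.177, 0.0], [0.0, -0.0, -1.0]]
force: [0.2, -0.7, -0.3]
finger_gap: 0.0858
finger_force: 0.0
```

drive_tool(
  increments=[
    [[1, -0.06, 0, 0, 0], [1, -0.1, 0, 0, 0], [1, -0.12, 0, 0, 0], [1, -0.12, 0, 0, 0], [1, -0.12, 0, 0, 0]],
  ],
)

```text
clock: 54.87
position: [0.5664, -0.2617, 0.198]
ee_rot: [[-0.176, 0.984, -0.002], [0.984, 0.176, 0.002], [0.002, -0.001, -1.0]]
force: [-0.2, 0.6, 0.2]
finger_gap: 0.0854
finger_force: 0.0
```

```bash
python3 - <<'E'
from h import *
pad('p3'); soap('top'); soap('wrist')
z=np.load('scene1.npz')
im,d,i=snap('scene'); cv2.imwrite('pics/fin.png',cv2.resize(im[160:280,260:420],None,fx=5,fy=5,interpolation=cv2.INTER_CUBIC))
E
```

```text
tcp [ 0.5664 -0.2617  0.198 ] F [-0.2  0.6  0.2]
wrist plate 1307 y [-153.2   -4.9    0.4] x [-37.5  38.5] z [0.0622 0.0691]
wrist wall 1602 y [-166.8  -32.3    1.3] x [-40.6  44.1] z [0.067  0.0721]
wrist handle 1167 y [-84.4 -69.3 -55.5] x [-13.1  12.2] z [0.0961 0.101 ]
wrist pile 839 y [-1.   0.4  4.3] x [-23.7  24.8] z [0.1047 0.1188]
top plate 30 y [-154.3   -5.5    1.6] x [-36.2  43.5] z [0.0615 0.0686]
top wall 103 y [-79.7 -31.   29. ] x [-38.4  40.5] z [0.0667 0.0741]
top handle 76 y [-83.1 -68.  -54.7] x [-12.1  12.9] z [0.0949 0.1019]
top pile 539 y [ 1.7 50.9 99.4] x [-24.1  26. ] z [0.1091 0.1209]
top soap? [264. 146.] (array([730.4, 208.3]), 60.6, 59.5, -62.8) [0.0253 0.029  0.0329] 139
wrist soap? [239. 284.] (array([ 494.2, -413.4]), 70.2, 43.7, -58.9) [0.0201 0.0266 0.0284] 1604
```

View pics/fin.png

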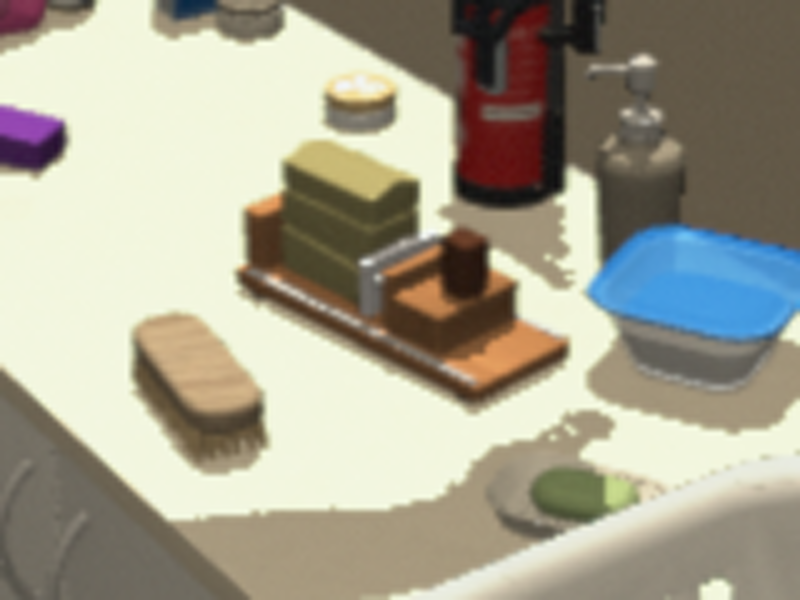

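The final view shows the level pile standing at (345,220) with the roof-shaped piece on top and the pad pressed against it. The soap is flat in the dish, aligned within 2°, and the brush and tin stand where they were. I'm handing it in.

```bash
python3 -c "
from h import *
print(robot.job_done())"
```

```text
the job is handed in; nothing more can be done
None
```

I handed the job in: soap flat and lengthwise in its dish, jaw slid fully back, then end_c, end_a and the roof-shaped end_d piled level by the fence (end_b absent), and the jaw closed until its pad was pushed in about 11 of 25 mm; the brush, tin and dropper were left alone, and no verdict came back.

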